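# Refill the locked label-roll holder

### The arm

A 6-joint arm with a two-finger parallel gripper is mounted at the origin on a cart in front of the work surface, level with it; the furniture and walls round the work are solid. World frame = base frame: x ahead of the robot, y to its left, z up, the work surface at z = 0. Lengths are in m, angles in degrees, forces in N, time in s.
With the tool pointing down it reaches from about 0.4 to 0.825 m from the base axis. Payload 7 kg.
Tool frame: the origin (TCP) lies at the very end of the fingers, on their centre line; the grasp point (between the pads) lies 19 mm behind it; z points along the fingers, y is the line along which they close (so a half turn about z gives the same grasp; the last joint's range is limited). The gripper opens to 88 mm and grips with 3 to 60 N. Pads are 19 mm wide; open, the fingers measure 130 mm over their backs; the gripper's body (78 mm by 193 mm) begins 47 mm behind the grasp point.
Start: joints at [-50.357, 20.546, 0.682, 0, -70.136, -16.507], TCP at [0.265, -0.621, 0.227] pointing down, gripper open.
Joint ranges: [-176.03, 176.03], [-82.01, 121.73], [-58.28, 71.71], [-173.87, 95.51], [-174.79, -0.11], [-173.66, 173.66]. Speed limits (degrees/s): [136.94, 136.94, 172.46, 180, 180, 180].

### API

Orientations are given as [roll, pitch, yaw] about the fixed x, y, z axes, in that order (R = Rz(yaw) Ry(pitch) Rx(roll)).
In Python, from plant import get_obs, snapshot, camera_params, close_job, boxes_of, cut_out, landmark_of gives the robot as it stands.
- The arm moves only by the shell command python3 -m inch 'ROWS' [OPENING]. ROWS is text: rows parted by semicolons, each of 6 numbers parted by spaces: the shift along the tool's x, y, z in units of 30 cm (1.0 is 30 cm), then the turn, a rotation vector about the tool's x, y, z in units of pi rad (1.0 is pi rad). A call has 1 to 10 rows; each row is the pose to reach, as a shift and turn from the pose commanded when the call began, along the tool's axes at that moment, turning the shorter way round; what a row does not reach only later rows make up. A row lasts 1/12 s, in which the tool goes at most 41.7 mm and 7.16 degrees, less where a joint would pass 70% of its speed; a pose out of reach is approached as far as the arm can. A call with a number of a shift or a turn outside -1 to 1 is refused whole. A call with a gripper value outside its range is refused whole. OPENING is the closure, from -1 (fully open) to 1 (shut), set as the call begins (- or left out, the last holds). The fingers move at their own pace and stop on an object; the grip force is fixed at half the most. Time passes only in rows, so rows that repeat a pose let the fingers close. It gives the time, the measured TCP pose, the force, the opening and the grip force at its end, in the units of the state.
- get_obs(): the state, without advancing time (a new reading comes with each control period).
- snapshot(name): name is "scene" or "side" or "wrist"; returns the picture (420x560x3 uint8, red, green, blue); there is no depth.
- camera_params(name): a dict with "mtx" (3x3 intrinsics, pixels), "rvec" (rotation vector, rad) and "tvec" (3), from world to camera coordinates, as OpenCV has them. Camera axes: x right, y down, z forward; pixel columns grow to the right and rows downward; lengths in m; the calibration is good to about 2 mm. A picture is of the moment at which its call begins: read the wrist's pose just before it. camera_params takes no time and is no camera call; for the wrist camera it gives the pose at the moment of the call.
- close_job(): hands the job in; it is judged then, once.
Trained networks look in the newest picture that a camera, given by its name, has taken for a name from the list of things; names that differ only in an ending like _2 or _b are one class to them, and where a whole thing is asked for, a point or a joint stands for the part that bears it (a point fixed in the world has none). Each returns a list of dicts, best first, with "p" (0 to 1); they miss things now and then, are a little off and sometimes report something else, mostly with a low value. They report only what shows in the picture. A call takes as long as a camera call. They do not tell look-alikes from the thing itself.
- boxes_of(camera, thing): "rect" ([left, top, width, height] in pixels, round what is visible of it).
- cut_out(camera, thing): "pixels" (420x560 bool, what is visible of it) and "rect" ([left, top, width, height] in pixels, round what is visible of it).
- landmark_of(camera, thing): "uv" ([column, row] in pixels: a listed point, or the origin of a listed thing).
The state is a dict: "clock": time; "joint_pos": joint angles; "qvel": joint speeds; "tau": joint torques, N m; "tool_pos": TCP position; "orientation": TCP orientation; "force": force on the tool from outside, world axes, zero at the start; "moment": the same for the moment, N m; "opening": finger opening in m; "gripper_force": force on a finger pad.
Only numpy, scipy, OpenCV 4.12 (cv2) and the standard library are available. Lean on these libraries where they do the work, as an engineer would, in place of code of your own. Each camera call takes 0.05 s, during which the arm holds its last target. There are 200 camera calls.

### The job

Refill the grey label-roll holder: unlock it with the red-headed key from the wooden key rest, take the spindle out by its black handle and run it through every label roll lying on the worktop, lifting and carrying the rolls on the spindle, never with the fingers. Lay the loaded spindle back in both notches of the holder, lock it again with the key, and stand the key back in its rest, leaving the other things alone.

Things in the scene. Friction and masses are not known exactly. Their poses are not given: they have to be found in the camera images.
- roll_holder_l: grey holder for label rolls, fixed to the worktop, 160 x 122 mm; origin on the worktop under the spindle, x along the lying spindle from handle to tip, z up. Black lock case 60 x 46 mm, 78 tall, centred at x -46, y -56 mm; its steel bolt reaches over the near notch (x -62) and keeps the spindle down until the key draws it back. Serrated bar 38 mm tall at y +38 mm
- near_notch (a point): on the spindle's seated axis over the near cheek, at x -62, z +50 mm of the holder. The cheek is 6 mm thick, 57 mm tall; its open-topped notch is 13 mm wide at the bottom, flared to 31 mm at the top; the bolt crosses 10 mm above this point
- far_notch (a point): the same over the far cheek, at x +65, z +50 mm of the holder; notch 15 mm wide at the bottom, flared to 33 mm. Between seated collar and far cheek 114 mm are free for rolls, and 40 mm below the axis
- keyhole (a point): centre of the slot mouth in the brass barrel on the lock case, z +79 mm (x -36, y -58 mm of the holder). Slot 14 x 6 mm with a 2 mm bevel, 20 mm deep; its long side lies along the holder's y axis when joint lock reads 0, and turns clockwise seen from above by the value of lock. The key fits either way round
- lock (a joint): angle of the lock barrel, rad, growing clockwise seen from above: 0 locked (starts at up to 0.08), 1.25 end stop with the bolt fully drawn (count on it clear of the spindle from 1.1); stays where it is left (friction 0.03 Nm). The key has about 0.2 rad of play in the slot
- spindle: rod with flat-sided black handle; origin on its axis mid-handle, x to the rounded tip. Handle 14 (y) x 16 mm (z), x -20 to +20 mm; neck 10 across, 20 to 32 (sits in the near notch, 3 mm play each way); collar 31 across, 32 to 36; shaft 10 across to the tip at 171 mm. 0.12 kg. Starts seated: origin at x -88, y 0, z +50 mm of the holder. Rolls go on over the tip, up to the collar
- roll_1: roll of blue labels lying with its bore level: 46 mm across the flats of its eight-sided white cheeks, so that it does not roll away; 36 mm wide along its x axis, 25 mm bore along x. Origin in the middle of the bore, 23 mm above the worktop. 50 g. None if it is not there in this run
- roll_2: roll of yellow labels lying with its bore level: 46 mm across the flats of its eight-sided white cheeks, so that it does not roll away; 36 mm wide along its x axis, 25 mm bore along x. Origin in the middle of the bore, 23 mm above the worktop. 50 g. None if it is not there in this run
- roll_3: roll of red labels lying with its bore level: 46 mm across the flats of its eight-sided white cheeks, so that it does not roll away; 36 mm wide along its x axis, 25 mm bore along x. Origin in the middle of the bore, 23 mm above the worktop. 50 g. None if it is not there in this run
- key: key standing upright in its rest: brass blade 12 mm wide (its x axis), 4 mm thick (y), 18 mm long, pointing down; origin at the top of the blade, under an 18 x 8 x 5 mm shoulder that stops it; above that a flat red head 26 mm wide (x), 6 thick (y), up to z +36 mm. 30 g. It may stay in the lock while the spindle is loaded
- key_rest: small light wooden block, fixed to the worktop, 52 x 40 mm, 28 mm tall; origin under its centre. A slot 15 mm (its x axis) by 7 mm, 21 mm deep, with a 2 mm bevel, in the middle of its top holds the key upright with the shoulder on the top face; either way round fits
- tea_mug: white mug of tea, 84 mm across, 93 mm tall; a bystander, leave alone
- lemon: lemon, 79x57x58 mm; a bystander, leave alone
There are look-alikes about, which are no part of the job. Of the things like the key_rest, leave any that is green; of the rest the larger one is meant.

How it is judged:
By the outcome, as a careful person would: the job done as asked, in the order asked, and still so for the second after the job is handed in, with the robot touching nothing.
Of roll_1, roll_2, roll_3 only 2 to 3 are there at a start; the rules pass over those that are not, and their reading is None.
At some moment in a run one of roll_1, roll_2 may be knocked a few centimetres aside while the robot is not near it.
It also fails if it takes over 192 s, if anything falls off the work surface, if the arm or the gripper's body presses on something with over 40 N, if the wrist force passes 120 N, or if a joint passes its speed limit or range.

## Working session

There is one attempt and no reset: what is moved stays moved. The work goes in short steps, Python scripts to look and compute and a shell command to move; the robot and the scene stay as the last step left them, time stands still between calls to the robot, and variables do not carry over. Pictures are saved under pics/ and viewed, at most 14 in all, crops included, and the job is handed in when it is done.

```bash
ls; mkdir -p pics
cat > h.py <<'E'
import numpy as np, cv2
from plant import *
from scipy.spatial.transform import Rotation as R
def snap(n,f):
    im=snapshot(n); cv2.imwrite('pics/'+f,im[:,:,::-1]); return im
def cam(n):
    c=camera_params(n); return np.array(c['mtx'],float),cv2.Rodrigues(np.array(c['rvec'],float))[0],np.array(c['tvec'],float).ravel()
def ray(c,uv):
    M,Rm,t=c; d=Rm.T@np.linalg.solve(M,[uv[0],uv[1],1]); return -Rm.T@t,d/np.linalg.norm(d)
def atz(c,uv,z):
    o,d=ray(c,uv); return o+d*(z-o[2])/d[2]
def tri(l):
    A=0;b=0
    for c,uv in l:
        o,d=ray(c,uv);P=np.eye(3)-np.outer(d,d);A=A+P;b=b+P@o
    return np.linalg.solve(A,b)
def proj(c,X):
    p=c[0]@(c[1]@np.asarray(X)+c[2]); return p[:2]/p[2]
def pose():
    o=get_obs(); return np.array(o['tool_pos']),R.from_euler('xyz',o['orientation'],degrees=True)
def go(p,rpy=None):
    "row to reach TCP p (world), orientation rpy; from measured pose"
    t,r=pose(); s=r.inv().apply(np.asarray(p)-t)/.3
    w=np.zeros(3) if rpy is None else (r.inv()*R.from_euler('xyz',rpy,degrees=True)).as_rotvec()/np.pi
    return np.round(np.r_[s,w],4)
E
cat > a.py <<'E'
from h import *
o=get_obs();print(o)
ims=[]
for n in ('scene','side','wrist'):
    ims.append(snap(n,n+'0.png')); c=cam(n); print(n,-c[1].T@c[2])
    for t in ('near_notch','far_notch','keyhole','spindle','roll_1','roll_2','roll_3','key','key_rest','roll_holder_l'):
        for d in landmark_of(n,t)[:4]:
            if d['p']>.3: print(t,round(d['p'],2),np.round(d['uv'],1),np.round(atz(c,d['uv'],{'near_notch':.05,'far_notch':.05,'keyhole':.079,'spindle':.05,'key':.028}.get(t,.023 if 'roll_' in t and t[-1]!='l' else 0)),3))
cv2.imwrite('pics/both.png',np.vstack([ims[0],ims[1]])[:,:,::-1])
E
python3 a.py
```

```text
pics
{'clock': 0.0, 'joint_pos': array([-5.03579545e+01,  2.05912099e+01,  6.32291589e-01, -2.05120317e-02,
       -7.01359456e+01, -1.65073344e+01]), 'qvel': array([ 0.05007594, -0.04596768, -0.05331161, -0.13448657,  0.00248178,
        0.02354963]), 'tau': array([ 6.16699726e-04, -5.82724428e+01,  2.93059319e+01,  6.99745819e+00,
        7.07093335e-03, -1.25412780e-04]), 'tool_pos': array([ 0.26498287, -0.62026359,  0.22561274]), 'orientation': array([ 1.79903567e+02, -8.46939646e-03, -1.56872267e+02]), 'force': array([-0.12821408,  0.30671919, -0.59592406]), 'moment': array([-0.01216552, -0.02814308, -0.06749552]), 'gripper_force': 0.0, 'opening': 0.08742135641105026}
scene [-0.08979131 -0.77683816  0.77116379]
near_notch 0.73 [167.4 198.8] [0.476 0.173 0.05 ]
far_notch 0.95 [192.7 175.6] [0.602 0.222 0.05 ]
keyhole 0.73 [188.5 194.3] [0.506 0.113 0.079]
spindle 0.7 [164.9 206.5] [0.45  0.147 0.05 ]
spindle 0.62 [253.5 180.6] [0.71  0.074 0.05 ]
roll_1 0.83 [322.8 257.7] [ 0.612 -0.27   0.023]
roll_1 0.79 [293.6 239.3] [ 0.615 -0.172  0.023]
roll_1 0.68 [261.8 217.5] [ 0.624 -0.
[... 964 characters left out ...]
14 -0.272  0.023]
roll_2 0.94 [247.8 254.6] [ 0.626 -0.046  0.023]
roll_2 0.72 [275.  226.9] [ 0.62  -0.171  0.023]
roll_2 0.51 [295.2 206.9] [ 0.614 -0.272  0.023]
roll_3 0.94 [247.8 254.6] [ 0.626 -0.046  0.023]
roll_3 0.72 [275.  226.9] [ 0.62  -0.171  0.023]
roll_3 0.51 [295.2 206.9] [ 0.614 -0.272  0.023]
key 0.6 [272.1 333. ] [0.457 0.139 0.028]
key 0.55 [353.1 192.2] [ 0.502 -0.406  0.028]
key_rest 0.71 [322.3 208.3] [ 0.56  -0.331 -0.   ]
key_rest 0.69 [358.2 199.3] [ 0.489 -0.419  0.   ]
key_rest 0.49 [360.4 223.6] [ 0.443 -0.319  0.   ]
key_rest 0.33 [315.6 178.7] [ 0.638 -0.454  0.   ]
roll_holder_l 0.65 [229.4 345.1] [0.53  0.188 0.   ]
wrist [ 0.20372992 -0.64806163  0.38443599]
```

View pics/scene0.png

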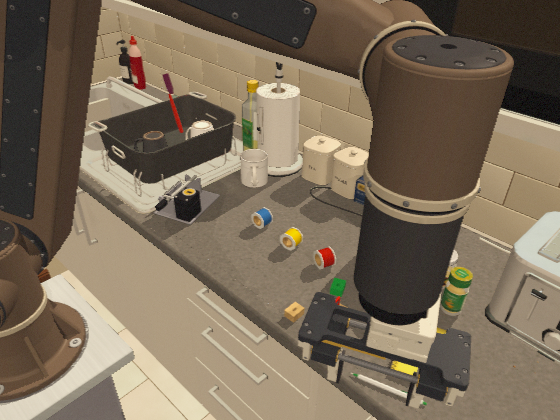

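View pics/side0.png

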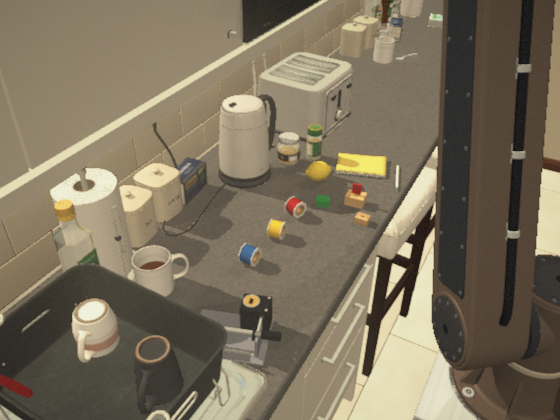

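The scene picture shows three rolls: blue (262,217), yellow (292,239) and red (324,258). The holder is at (185,200). In the side picture there are three key-rest candidates:
- (357,198): light wood, the larger one, with the red key standing in it.
- (362,217): light wood, smaller and empty.
- (322,201): green.

The first fits the description, since it isn't green and is the larger of the rest. I'll confirm it in a crop while the wrist camera moves over it.

```bash
python3 -m inch '-.6 .17 0 0 0 0;-.6 .17 0 0 0 0;-.6 .17 0 0 0 0;-.6 .17 0 0 0 0;-.6 .17 0 0 0 0;-.6 .17 0 0 0 0' -1
python3 -m inch '-.59 .177 0 0 0 0;-.59 .177 0 0 0 0;-.59 .177 0 0 0 0;-.59 .177 0 0 0 0;-.59 .177 0 0 0 0;-.59 .177 0 0 0 0;-.59 .177 0 0 0 0;-.59 .177 0 0 0 0'
cat > b.py <<'E'
from h import *
im=cv2.imread('pics/side0.png')[170:240,290:390]
w=snap('wrist','w1.png');c=cam('wrist');print(-c[1].T@c[2])
cv2.imwrite('pics/c1.png',np.hstack([cv2.resize(im,(400,280),interpolation=cv2.INTER_CUBIC),cv2.resize(w,(374,280))[:,:,::-1]]))
for t in('key','key_rest'):
    for d in landmark_of('wrist',t)[:4]: print(t,round(d['p'],2),np.round(d['uv'],1),np.round(atz(c,d['uv'],.028),4))
E
python3 b.py
```

```text
clock: 2.15
tool_pos: [0.4141, -0.5004, 0.2267]
orientation: [-180.0, 0.0, -156.6]
force: [0.0, -1.6, -0.4]
opening: 0.0879
gripper_force: 0.0
clock: 2.82
tool_pos: [0.5521, -0.385, 0.2264]
orientation: [180.0, -0.0, -156.9]
force: [-0.6, 0.6, -0.4]
opening: 0.0877
gripper_force: 0.0
[ 0.49039141 -0.41269774  0.38445512]
key 0.57 [286.  134.1] [ 0.4921 -0.4021  0.028 ]
key_rest 0.68 [286.1 134.5] [ 0.4925 -0.4018  0.028 ]
key_rest 0.67 [299.9 208.4] [ 0.561  -0.3551  0.028 ]
key_rest 0.56 [358.2 114.2] [ 0.4436 -0.3403  0.028 ]
```

View pics/c1.png

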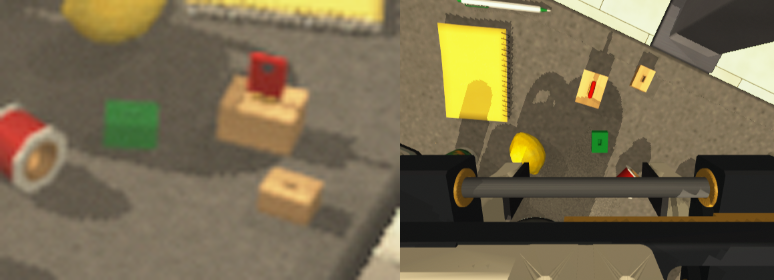

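The crop confirms it: the red key stands in the larger light-wood rest, at (592,88) in the right-hand wrist inset. The smaller wooden block at (643,77) and the green one at (599,141) are the look-alikes.

```bash
cat > m.py <<'E'
from h import *
import sys
def meas(f):
    im=snap('wrist',f);c=cam('wrist');out={}
    for t in('key','key_rest'):
        L=landmark_of('wrist',t); print(t,[(round(d['p'],2),np.round(d['uv'],1)) for d in L[:3]])
    hsv=cv2.cvtColor(im,cv2.COLOR_RGB2HSV)
    k=cut_out('wrist','key'); 
    kr=cut_out('wrist','key_rest')
    red=((hsv[...,0]<6)|(hsv[...,0]>174))&(hsv[...,1]>170)&(hsv[...,2]>70)
    u0=np.array(boxes_of('wrist','key')[0]['rect']); x,y,w,h=(u0+[-8,-8,16,16]).astype(int)
    mm=np.zeros_like(red);mm[y:y+h,x:x+w]=red[y:y+h,x:x+w]
    v,u=np.nonzero(mm); P=np.array([atz(c,p,.064)[:2] for p in zip(u,v)])
    r=cv2.minAreaRect((P*1000).astype(np.float32)); print('red n',len(u),'rect@.064',np.round(cv2.boxPoints(r),1).tolist(),np.round(r[1],1), 'cen px',u.mean().round(1),v.mean().round(1))
    for d in kr[:3]:
        v,u=np.nonzero(d['pixels']);P=np.array([atz(c,p,.028)[:2] for p in zip(u,v)])
        r=cv2.minAreaRect((P*1000).astype(np.float32)); b=cv2.boxPoints(r);e=[b[1]-b[0],b[2]-b[1]];e=max(e,key=np.linalg.norm)
        print('rest',round(d['p'],2),np.round(r[0],1),np.round(r[1],1),'yaw',np.degrees(np.arctan2(e[1],e[0])).round(1))
    return c
c=meas(sys.argv[1])
E
python3 m.py w1b.png
python3 -m inch '.13 0 .23 0 0 0;.13 0 .23 0 0 0;.13 0 .23 0 0 0;.13 0 .23 0 0 0;.13 0 .23 0 0 0'
python3 m.py w2.png
python3 -c "
import cv2;im=cv2.imread('pics/w2.png');cv2.imwrite('pics/w2x.png',im)"
```

```text
key [(0.73, array([288.6, 131.4]))]
key_rest [(0.78, array([286. , 131.4])), (0.75, array([360.7, 117.1])), (0.65, array([298.7, 207.7]))]
red n 148 rect@.064 [[480.0, -400.3999938964844], [480.70001220703125, -405.8999938964844], [504.5, -403.20001220703125], [503.79998779296875, -397.70001220703125]] [24.   5.6] cen px 287.4 134.9
rest 0.88 [ 566.  -354.1] [38.9 27.4] yaw 23.5
rest 0.87 [ 445.9 -334. ] [29.1 35.7] yaw -0.6
clock: 3.68
tool_pos: [0.5173, -0.4006, 0.1584]
orientation: [-179.9, 0.0, -156.9]
force: [0.1, -0.4, 0.0]
opening: 0.0876
gripper_force: 0.0
key [(0.54, array([289.9, 178.6]))]
key_rest [(0.93, array([375.7, 155.9])), (0.87, array([304.2, 259.5])), (0.74, array([285.5, 173.5]))]
red n 263 rect@.064 [[478.1000061035156, -400.79998779296875], [478.79998779296875, -407.70001220703125], [505.29998779296875, -404.79998779296875], [504.6000061035156, -398.0]] [26.6  6.9] cen px 289.7 183.4
rest 0.9 [ 554.5 -359.9] [20.4 27. ] yaw -66.8
rest 0.89 [ 493.  -401.9] [53.5 42.4] yaw 6.8
rest 0.86 [ 444.9 -335.6] [34.  31.6] yaw 1.6
```

View pics/w2.png

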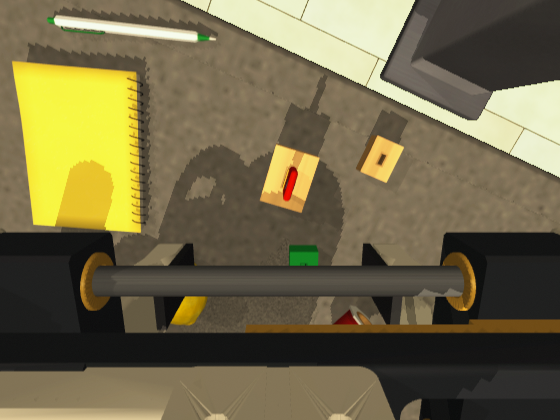

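The wrist picture shows the key at (290,183), standing in the larger rest along its long side. Small rest at (382,158), green one at (303,256).

```bash
python3 -c "
from h import *
print(go([.492,-.4025,.10],[180,0,-173.5]),get_obs()['joint_pos'].round(1))"
```

```text
[ 0.0817  0.026   0.1946 -0.0003  0.0004  0.0926] [-20.6  21.3  -7.5   0.  -61.2 -46.2]
```

```bash
python3 -m inch '.082 .026 .195 0 0 .0926;.082 .026 .195 0 0 .0926;.082 .026 .195 0 0 .0926;.082 .026 .195 0 0 .0926;.082 .026 .195 0 0 .0926' -.2 | head -3
python3 -m inch '0 0 .1 0 0 0;0 0 .213 0 0 0;0 0 .213 0 0 0;0 0 .213 0 0 0;0 0 .213 0 0 0' | head -4
python3 -c "
from h import *
print(go([.492,-.4025,.036],[180,0,-173.5]))
c=cam('side');im=snap('side','s1.png')
cv2.imwrite('pics/s1x.png',cv2.resize(im[150:250,290:430],(700,500),interpolation=cv2.INTER_CUBIC)[:,:,::-1])"
```

```text
clock: 4.4
tool_pos: [0.4917, -0.4028, 0.0997]
orientation: [-179.9, 0.0, -173.4]
clock: 4.82
tool_pos: [0.4924, -0.4032, 0.0371]
orientation: [-179.9, 0.1, -173.4]
force: [-0.4, -1.0, 0.5]
[ 0.0011  0.0025  0.0036 -0.0005  0.0005  0.0004]
```

View pics/s1x.png

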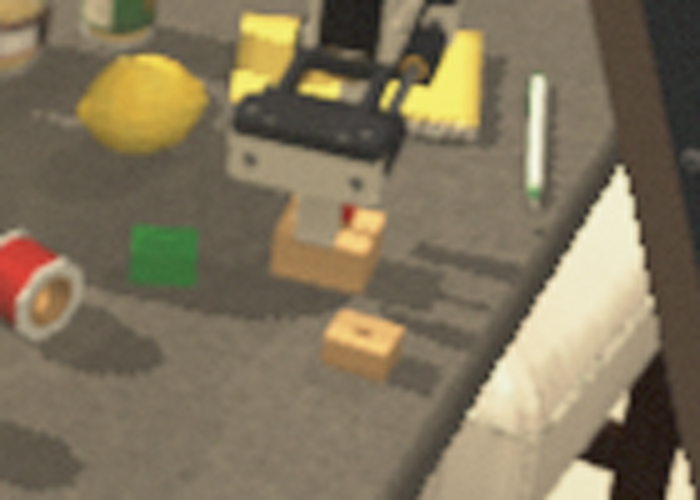

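The finger stands in front of the red head, and its edge shows beside it at (348,212). The fingers straddle the key, so I'll grip and lift.

```bash
python3 -m inch '0 0 0 0 0 0;0 0 0 0 0 0;0 0 0 0 0 0;0 0 0 0 0 0;0 0 0 0 0 0;0 0 0 0 0 0' 1
python3 -m inch '0 0 -.06 0 0 0;0 0 -.13 0 0 0;0 0 -.4 0 0 0;0 0 -.4 0 0 0;0 0 -.4 0 0 0;0 0 -.4 0 0 0'
python3 -c "
from h import *
print(go([.50,.06,.24],[180,0,-69]),get_obs()['joint_pos'].round(1))"
```

```text
clock: 5.37
tool_pos: [0.491, -0.4026, 0.0353]
orientation: [-180.0, 0.0, -173.5]
force: [0.6, 0.6, 0.2]
opening: 0.0181
gripper_force: 0.0
clock: 5.87
tool_pos: [0.4926, -0.4033, 0.1585]
orientation: [-179.8, 0.3, -173.5]
force: [-0.6, -1.2, 0.1]
opening: 0.0002
gripper_force: 0.0
[-2.0030e-01  1.5307e+00 -2.7540e-01 -2.2000e-03  2.0000e-04 -5.8060e-01] [-21.8  19.6 -10.    0.  -60.  -61.8]
```

The fingers had not finished closing when I lifted, so they came up empty. I'll check the key, then regrip with longer holds.

```bash
python3 -m inch '.1 0 0 0 0 0;.1 0 0 0 0 0;.1 0 0 0 0 0;.1 0 0 0 0 0;.1 0 0 0 0 0' -.4 | head -2; python3 m.py w3.png; python3 -c "
from h import *
print(pose()[0],go([.492,-.4025,.036],[180,0,-173.5]))"
```

```text
clock: 6.28
tool_pos: [0.4614, -0.4058, 0.1546]
key [(0.64, array([276. , 236.8]))]
key_rest [(0.71, array([280.8, 231.5])), (0.6, array([315.9, 299.2]))]
red n 236 rect@.064 [[471.29998779296875, -401.29998779296875], [472.0, -407.0], [503.70001220703125, -403.3999938964844], [503.1000061035156, -397.70001220703125]] [32.   5.7] cen px 279.5 246.7
rest 0.82 [ 490.2 -402.4] [58.3 40.9] yaw 6.5
rest 0.82 [ 441.3 -335.2] [35.7 30.1] yaw 1.3
rest 0.59 [ 564.1 -366.2] [28.6  5.2] yaw 17.1
[ 0.46144709 -0.40580278  0.15493866] [-1.025e-01 -6.000e-04  3.964e-01  1.000e-04 -1.000e-04 -1.000e-04]
```

View pics/w3.png

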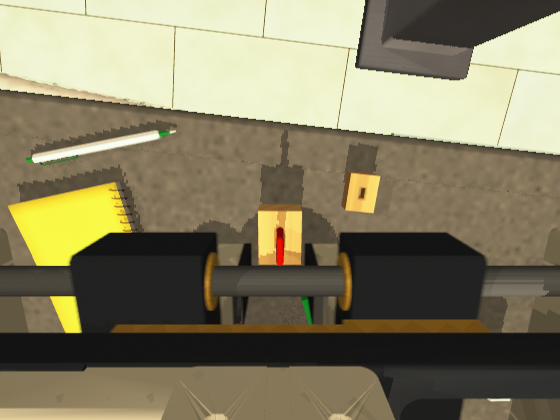

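The key still stands upright in its rest at (280,246).

```bash
python3 -m inch '-.1 0 .2 0 0 0;-.1025 0 .2 0 0 0;-.1025 0 .396 0 0 0;-.1025 0 .396 0 0 0;-.1025 0 .396 0 0 0' -.4|head -4
python3 -m inch '0 0 0 0 0 0;0 0 0 0 0 0;0 0 0 0 0 0;0 0 0 0 0 0;0 0 0 0 0 0;0 0 0 0 0 0;0 0 0 0 0 0;0 0 0 0 0 0;0 0 0 0 0 0;0 0 0 0 0 0' 1
python3 -m inch '0 0 0 0 0 0;0 0 0 0 0 0;0 0 -.06 0 0 0;0 0 -.13 0 0 0;0 0 -.4 0 0 0;0 0 -.4 0 0 0;0 0 -.4 0 0 0;0 0 -.4 0 0 0'
python3 -c "
from h import *
print(go([.50,.06,.24],[180,0,-69]),get_obs()['joint_pos'].round(1))"
```

```text
clock: 7.0
tool_pos: [0.489, -0.4007, 0.0313]
orientation: [179.7, -0.4, -173.6]
force: [-0.8, 0.8, -0.1]
clock: 7.83
tool_pos: [0.4917, -0.4021, 0.0365]
orientation: [180.0, -0.0, -173.5]
force: [-1.0, 3.0, 3.0]
opening: 0.006
gripper_force: 30.0
clock: 8.5
tool_pos: [0.4933, -0.4035, 0.1595]
orientation: [-179.8, 0.3, -173.5]
force: [-0.9, 1.0, -0.9]
opening: 0.0059
gripper_force: 30.0
[-1.9770e-01  1.5316e+00 -2.7240e-01 -2.2000e-03  1.0000e-04 -5.8070e-01] [-21.7  19.6  -9.9   0.  -60.2 -61.8]
```

```bash
python3 -m inch '-.106 .927 -.333 0 0 -.2917;-.106 .927 -.333 0 0 -.2917;-.106 .927 -.333 0 0 -.2917;-.106 .927 -.333 0 0 -.2917;-.106 .927 -.333 0 0 -.2917;-.106 .927 -.333 0 0 -.2917;-.106 .927 -.333 0 0 -.2917;-.106 .927 -.333 0 0 -.2917;-.106 .927 -.333 0 0 -.2917' | head -3
python3 -m inch '-.8 .48 0 0 0 -.289;-.8 .48 0 0 0 -.289;-.8 .48 0 0 0 -.289;-.8 .48 0 0 0 -.289;-.8 .48 0 0 0 -.289;-.8 .48 0 0 0 -.289;-.8 .48 0 0 0 -.289;-.8 .48 0 0 0 -.289;-.8 .48 0 0 0 -.289;-.8 .48 0 0 0 -.289'
cat > n.py <<'E'
from h import *
import sys,pickle,os
f=sys.argv[1]; n=sys.argv[2] if len(sys.argv)>2 else 'wrist'
im=snap(n,f);c=cam(n)
S=pickle.load(open('lm.pkl','rb')) if os.path.exists('lm.pkl') else []
for t,z in(('near_notch',.05),('far_notch',.05),('keyhole',.079),('spindle',.05),('roll_holder_l',0)):
    for k,d in enumerate(landmark_of(n,t)[:2]):
        print(t,round(d['p'],2),np.round(d['uv'],1),np.round(atz(c,d['uv'],z),4))
        if k==0: S.append((t,c,d['uv'],d['p'],f))
pickle.dump(S,open('lm.pkl','wb'))
E
python3 n.py h1.png
```

```text
clock: 9.25
tool_pos: [0.4924, -0.1203, 0.2567]
orientation: [-179.9, 0.1, -120.7]
clock: 10.08
tool_pos: [0.4922, 0.1565, 0.2549]
orientation: [179.9, -0.0, -69.2]
force: [0.6, -1.1, -0.7]
opening: 0.0061
gripper_force: 30.0
near_notch 0.89 [289.8 204.4] [0.4725 0.1663 0.05  ]
far_notch 0.6 [265.3 157. ] [0.5175 0.1257 0.05  ]
spindle 0.59 [308.4 206.8] [0.4515 0.1614 0.05  ]
roll_holder_l 0.75 [309.6 205.4] [0.4418 0.1686 0.    ]
roll_holder_l 0.69 [240.9 195.4] [0.5302 0.1878 0.    ]
```

View pics/h1.png

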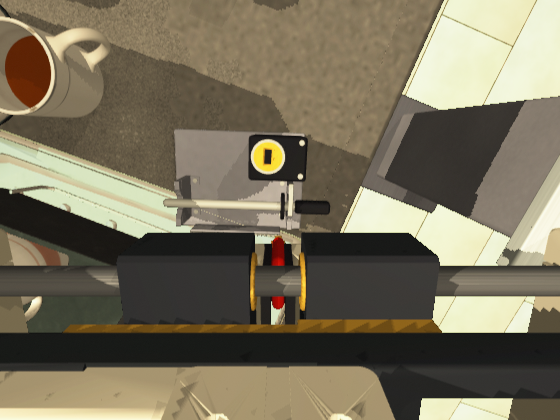

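The wrist picture shows the keyhole at (268,157) with its slot nearly upright, the handle at (312,207) and the tip at (165,203). The key's red head is in the fingers at (279,260). I'll measure the brass barrel and spindle line here and from a second place.

```bash
cat > k.py <<'E'
from h import *
import sys,pickle,os
def brass(im,c,z=.079):
    hsv=cv2.cvtColor(im,cv2.COLOR_RGB2HSV)
    m=((hsv[...,0]>18)&(hsv[...,0]<35)&(hsv[...,1]>120)&(hsv[...,2]>100)).astype(np.uint8)
    m[235:]=0
    n,l,s,ce=cv2.connectedComponentsWithStats(m); i=1+np.argmax(s[1:,4])
    cnt=max(cv2.findContours((l==i).astype(np.uint8),cv2.RETR_EXTERNAL,cv2.CHAIN_APPROX_NONE)[0],key=len)
    h=cv2.convexHull(cnt); e=cv2.fitEllipse(h) if len(h)>4 else None
    mask=np.zeros(m.shape,np.uint8); cv2.fillPoly(mask,[h],1); mask=cv2.erode(mask,np.ones((3,3)))
    g=im.max(2); slot=(mask>0)&(g<90)
    v,u=np.nonzero(slot);P=np.array([atz(c,p,z)[:2] for p in zip(u,v)])
    r=cv2.minAreaRect((P*1000).astype(np.float32)); b=cv2.boxPoints(r);d=max([b[1]-b[0],b[2]-b[1]],key=np.linalg.norm)
    print('brass px',np.round(e[0],1),'size',np.round(e[1],1),atz(c,e[0],z).round(4),'slot px',u.mean().round(1),v.mean().round(1),'rect',np.round(r[0],1),np.round(r[1],1),'yaw',np.degrees(np.arctan2(d[1],d[0])).round(1))
    return np.array(e[0]),np.array([u.mean(),v.mean()])
if __name__=='__main__':
    L=[]
    for f in sys.argv[1:]:
        if os.path.exists('pics/'+f): im=cv2.imread('pics/'+f)[:,:,::-1]; c=pickle.load(open('pics/'+f+'.c','rb')) if os.path.exists('pics/'+f+'.c') else cam('wrist')
        else: im=snap('wrist',f); c=cam('wrist')
        pickle.dump(c,open('pics/'+f+'.c','wb'))
        e,s=brass(im,c); L.append((c,e,s))
        hd=[d for d in landmark_of('wrist','spindle')[:2]] if f==sys.argv[-1] else []
        for d in hd: print('spindle',d['p'],d['uv'],atz(c,d['uv'],.05).round(4))
    if len(L)>1: print('tri brass',tri([(c,e) for c,e,s in L]).round(4),'slot',tri([(c,s) for c,e,s in L]).round(4))
E
python3 k.py h1.png
python3 -m inch '0 .15 .2 0 0 0;0 .15 .2 0 0 0;0 .15 .2 0 0 0;0 .15 .2 0 0 0;0 .15 .2 0 0 0' |head -3
python3 k.py h1.png h2.png; python3 n.py h2n.png
python3 - <<'E'
from h import *
import pickle
c=pickle.load(open('pics/h1.png.c','rb'))
a,b=atz(c,[329,208.3],.05),atz(c,[166,203],.05);d=b-a;print(a,b,np.linalg.norm(d),np.degrees(np.arctan2(d[1],d[0])))
E
```

```text
brass px [267.5 156.3] size [28.7 29. ] [0.5161 0.1224 0.079 ] slot px 267.4 156.6 rect [516.5 122.7] [ 6.2 13.2] yaw -69.5
spindle 0.59 [308.4, 206.8] [0.4518 0.1621 0.05  ]
clock: 10.85
tool_pos: [0.4512, 0.1415, 0.1972]
orientation: [-179.9, -0.0, -69.0]
brass px [267.5 156.3] size [28.7 29. ] [0.5161 0.1224 0.079 ] slot px 267.4 156.6 rect [516.5 122.7] [ 6.2 13.2] yaw -69.5
brass px [214.4 161.2] size [33.9 35.4] [0.5161 0.1226 0.079 ] slot px 214.5 161.3 rect [516.  122.5] [ 6.  13.6] yaw -71.6
spindle 0.95 [268.5, 221.4] [0.4526 0.164  0.05  ]
tri brass [0.5161 0.1224 0.0794] slot [0.5161 0.1227 0.0784]
near_notch 0.77 [249.6 217.2] [0.4712 0.1666 0.05  ]
near_notch 0.26 [273.3 217.4] [0.4495 0.1585 0.05  ]
far_notch 0.95 [118.3 213.1] [0.5919 0.2086 0.05  ]
keyhole 0.94 [217.1 161.5] [0.5137 0.1221 0.079 ]
spindle 0.83 [270.8 217.7] [0.4517 0.1597 0.05  ]
roll_holder_l 0.89 [199.5 203.3] [0.5285 0.1861 0.    ]
[0.42891001 0.15525996 0.05      ] [0.60674364 0.21629843 0.05      ] 0.18801727417413633 18.943941720120165
```

View pics/h2.png

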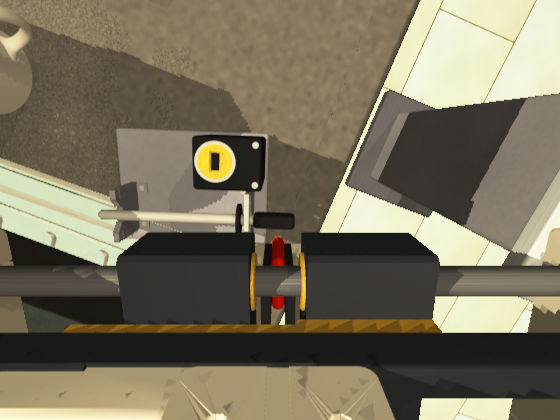

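Keyhole triangulated at (0.5161, 0.1225, 0.079), pixel (214,161). The slot yaw is about -70.5°, and the holder origin is about (0.531, 0.189) at yaw 19°.

```bash
python3 -c "
from h import *
print(go([.516,.1225,.120],[180,0,-70.5]))"
```

```text
[ 1.369e-01 -1.809e-01  2.550e-01 -1.000e-04  0.000e+00  8.300e-03]
```

```bash
python3 -m inch '.137 -.181 0 0 0 .0083;.137 -.181 0 0 0 .0083;.137 -.181 .1 0 0 .0083;.137 -.181 .255 0 0 .0083;.137 -.181 .255 0 0 .0083;.137 -.181 .255 0 0 .0083;.137 -.181 .255 0 0 .0083'|head -4
python3 -m inch '0 0 0 0 0 0;0 0 0 0 0 0'|head -4
python3 -c "
from h import *
print(go([.516,.1225,.120],[180,0,-70.5]))
im=snap('side','s2.png');w=snap('wrist','h3.png');cv2.imwrite('pics/s2x.png',np.hstack([cv2.resize(im[260:360,190:310],(600,500),interpolation=cv2.INTER_CUBIC)])[:,:,::-1])"
```

```text
clock: 11.83
tool_pos: [0.5163, 0.1225, 0.1209]
orientation: [-180.0, -0.0, -70.4]
force: [-0.1, -0.2, -0.2]
clock: 12.0
tool_pos: [0.5169, 0.1232, 0.122]
orientation: [-179.8, 0.0, -70.5]
force: [0.2, -1.1, 0.1]
[ 0.0011  0.0035  0.0067 -0.0011  0.0002  0.0003]
```

View pics/s2x.png

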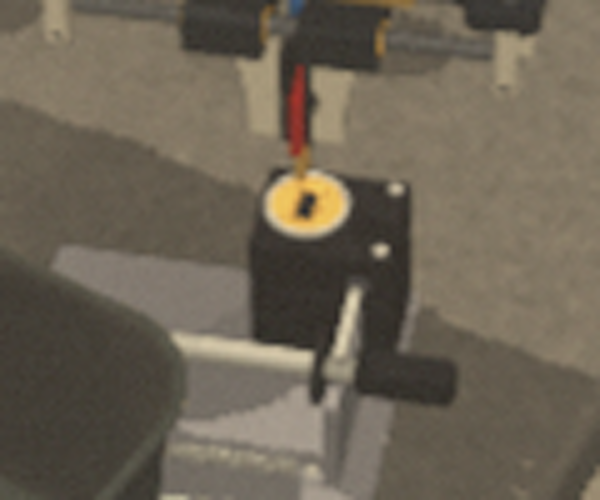

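The key's blade stands just over the barrel slot: blade at (303,165), slot at (305,207) in the crop. Going down gently.

```bash
python3 -m inch '0 0 .02 0 0 0;0 0 .04 0 0 0;0 0 .055 0 0 0;0 0 .06 0 0 0'
python3 -m inch '0 0 .015 0 0 0;0 0 .03 0 0 0;0 0 .044 0 0 0;0 0 .044 0 0 0;0 0 .044 0 0 0'
```

```text
clock: 12.43
tool_pos: [0.5151, 0.122, 0.1006]
orientation: [179.9, -0.0, -70.5]
force: [0.2, -0.2, -0.7]
opening: 0.006
gripper_force: 30.0
clock: 12.85
tool_pos: [0.5157, 0.1222, 0.0883]
orientation: [180.0, -0.0, -70.5]
force: [0.3, -0.0, -0.4]
opening: 0.0059
gripper_force: 30.0
```

```bash
python3 -m inch '0 0 .003 0 0 .035;0 0 .003 0 0 .07;0 0 .003 0 0 .105;0 0 .003 0 0 .14;0 0 .003 0 0 .175;0 0 .003 0 0 .21;0 0 .003 0 0 .21'
python3 -m inch '0 0 0 0 0 .035;0 0 0 0 0 .07;0 0 0 0 0 .105;0 0 0 0 0 .14;0 0 0 0 0 .175;0 0 0 0 0 .21;0 0 0 0 0 .215;0 0 0 0 0 .215'
python3 -c "
from h import *
o=get_obs();print(o['moment'],o['force'],o['joint_pos'])"
```

```text
clock: 13.43
tool_pos: [0.5153, 0.1224, 0.0877]
orientation: [180.0, -0.0, -108.6]
force: [-2.4, 0.8, 1.4]
opening: 0.0056
gripper_force: 30.0
clock: 14.1
tool_pos: [0.5149, 0.1226, 0.0877]
orientation: [179.9, -0.1, -146.9]
force: [-5.1, 2.9, 2.4]
opening: 0.0059
gripper_force: 30.0
[1.34361933 2.13466231 0.04433195] [-5.1062461   2.94620572  2.41260808] [ 3.45961681e+01  1.47738880e+01 -2.79604038e+01 -7.67576448e-02
 -4.73150524e+01 -9.14069103e+01]
```

```bash
python3 -m inch '0 0 0 0 0 0;0 0 0 0 0 0;0 0 0 0 0 0;0 0 0 0 0 0;0 0 0 0 0 0' .5
python3 -m inch '0 0 -.1 0 0 0;0 0 -.2 0 0 0;0 0 -.3 0 0 0;0 0 -.4 0 0 0;0 0 -.5 0 0 0;0 0 -.5 0 0 0'|head -3
python3 -m inch '.2 0 0 0 0 0;.2 0 0 0 0 0;.2 0 0 0 0 0'|head -3
python3 -c "
from h import *
import pickle
im=snap('wrist','h4.png');c=cam('wrist');pickle.dump(c,open('pics/h4.png.c','wb'))
for t in ('key','keyhole','spindle','near_notch'):
    for d in landmark_of('wrist',t)[:2]: print(t,d['p'],d['uv'],atz(c,d['uv'],.079 if 'key' in t else .05).round(4))
s=snap('side','s3.png')[260:360,190:310]
cv2.imwrite('pics/h4x.png',np.hstack([cv2.resize(im,(400,300)),cv2.resize(s,(360,300),interpolation=cv2.INTER_CUBIC)])[:,:,::-1])
print(go([.4421,.1583,.2],[180,0,-161]),get_obs()['joint_pos'])"
```

```text
clock: 14.52
tool_pos: [0.5159, 0.1223, 0.0877]
orientation: [-180.0, 0.0, -147.0]
force: [0.5, -0.5, -0.3]
opening: 0.0216
gripper_force: 0.0
clock: 15.02
tool_pos: [0.5187, 0.1232, 0.2442]
orientation: [-179.9, 0.5, -146.9]
clock: 15.27
tool_pos: [0.4627, 0.0879, 0.2377]
orientation: [180.0, -0.0, -147.0]
key 0.46 [276.6, 256.6] [0.5179 0.1213 0.079 ]
keyhole 0.98 [279.5, 256.6] [0.5163 0.1239 0.079 ]
spindle 0.85 [338.1, 214.8] [0.4495 0.1578 0.05  ]
near_notch 0.78 [334.9, 236.3] [0.4718 0.1694 0.05  ]
[-5.720e-02  2.343e-01  1.249e-01 -0.000e+00 -1.000e-04  7.780e-02] [ 3.47704206e+01  8.60900799e-01 -2.26344309e+01  4.73702984e-03
 -6.65155447e+01 -9.17623843e+01]
```

View pics/h4x.png

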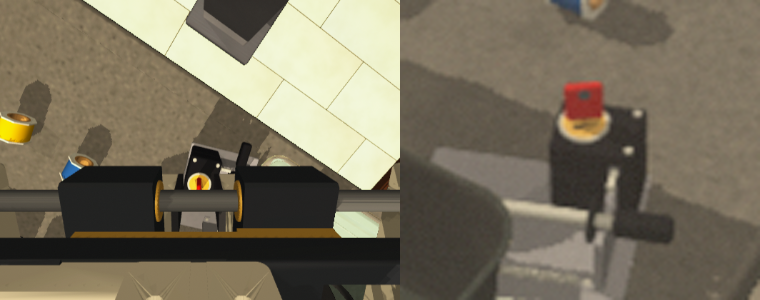

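The key stands seated in the brass barrel: (199,183) in the wrist inset, (583,105) in the side crop. It was turned about 76°, up against the stop. Next is the spindle handle.

```bash
python3 -m inch '-.057 .234 .125 0 0 .0778;-.057 .234 .125 0 0 .0778;-.057 .234 .125 0 0 .0778;-.057 .234 .125 0 0 .0778;-.057 .234 .125 0 0 .0778' .1|head -3
python3 -m inch '0 0 .1 0 0 0;0 0 .2 0 0 0;0 0 .3 0 0 0;0 0 .4 0 0 0;0 0 .48 0 0 0;0 0 .553 0 0 0;0 0 .553 0 0 0;0 0 .553 0 0 0'|head -5
python3 -c "
from h import *
print(go([.4421,.1584,.034],[180,0,-161]))"
```

```text
clock: 15.98
tool_pos: [0.4417, 0.1583, 0.1999]
orientation: [-180.0, -0.1, -160.8]
clock: 16.65
tool_pos: [0.4418, 0.157, 0.0341]
orientation: [-179.9, -0.1, -161.0]
force: [0.2, -0.0, 1.0]
opening: 0.0396
[-0.0024  0.0039  0.0002 -0.0004 -0.0006  0.0001]
```

```bash
python3 -m inch '0 0 0 0 0 0;0 0 0 0 0 0;0 0 0 0 0 0;0 0 0 0 0 0;0 0 0 0 0 0;0 0 0 0 0 0;0 0 0 0 0 0;0 0 0 0 0 0;0 0 0 0 0 0;0 0 0 0 0 0' 1
python3 -m inch '0 0 -.01 0 0 0;0 0 -.02 0 0 0;0 0 -.03 0 0 0;0 0 -.04 0 0 0;0 0 -.04 0 0 0'
```

```text
clock: 17.48
tool_pos: [0.442, 0.1583, 0.0348]
orientation: [180.0, 0.1, -161.0]
force: [-2.0, 1.2, 6.1]
opening: 0.0137
gripper_force: 29.9
clock: 17.9
tool_pos: [0.4417, 0.1579, 0.0468]
orientation: [180.0, 0.0, -161.0]
force: [0.6, -0.1, -2.3]
opening: 0.0141
gripper_force: 29.9
```

The spindle came up freely. Lifting clear, then surveying the rolls.

```bash
python3 -m inch '0 0 -.1 0 0 0;0 0 -.2 0 0 0;0 0 -.3 0 0 0;0 0 -.4 0 0 0;0 0 -.5 0 0 0;0 0 -.6 0 0 0;0 0 -.7 0 0 0;0 0 -.7 0 0 0'|head -5
python3 -c "
from h import *
c=cam('scene')
for uv in ([283,170],[253,183],[318,180],[350,192]): print(uv,atz(c,uv,0).round(3))
print(go([.46,-.08,.26],[180,0,-161]))
print(get_obs()['joint_pos'])"
```

```text
clock: 18.57
tool_pos: [0.444, 0.159, 0.2624]
orientation: [179.9, 0.5, -161.0]
force: [1.1, 0.6, -1.5]
opening: 0.0139
[283, 170] [0.879 0.112 0.   ]
[253, 183] [0.755 0.124 0.   ]
[318, 180] [ 0.912 -0.008  0.   ]
[350, 192] [ 0.927 -0.122  0.   ]
[ 2.094e-01 -7.706e-01  4.500e-03  6.000e-04  2.900e-03  2.000e-04]
[  43.81119767   -0.77086701  -21.00965963    0.13008068  -69.24171024
 -114.81703689]
```

```bash
python3 -m inch '.209 -.77 0 0 0 0;.209 -.77 0 0 0 0;.209 -.77 0 0 0 0;.209 -.77 0 0 0 0;.209 -.77 0 0 0 0;.209 -.77 0 0 0 0;.209 -.77 0 0 0 0;.209 -.77 0 0 0 0'|head -3
python3 -m inch '-.63 -.217 0 0 0 -.2;-.63 -.217 0 0 0 -.2;-.63 -.217 0 0 0 -.2;-.63 -.217 0 0 0 -.2;-.63 -.217 0 0 0 -.2;-.63 -.217 0 0 0 -.2;-.63 -.217 0 0 0 -.2;-.63 -.217 0 0 0 -.2'|head -5
cat > r.py <<'E'
from h import *
import sys,pickle
n=sys.argv[2] if len(sys.argv)>2 else 'wrist'
im=snap(n,sys.argv[1]);c=cam(n);pickle.dump(c,open('pics/'+sys.argv[1]+'.c','wb'))
L=landmark_of(n,'roll_1'); C=cut_out(n,'roll_1')
hsv=cv2.cvtColor(im,cv2.COLOR_RGB2HSV)
for d in L[:4]: print('lm',round(d['p'],2),np.round(d['uv'],1),atz(c,d['uv'],.023).round(4))
for d in C[:4]:
    m=d['pixels'];v,u=np.nonzero(m);sat=hsv[m][hsv[m][:,1]>120]
    P=np.array([atz(c,p,.035)[:2] for p in zip(u,v)])*1000
    r=cv2.minAreaRect(P.astype(np.float32));b=cv2.boxPoints(r)
    # coloured band = labels
    x,y,w,h=[int(q) for q in d['rect']]
    e=[b[1]-b[0],b[2]-b[1]]
    print('mask',round(d['p'],2),d['rect'],'hue',np.median(sat[:,0]) if len(sat) else None,np.round(r[0],1),[(round(float(np.linalg.norm(q)),1),round(float(np.degrees(np.arctan2(q[1],q[0]))),1)) for q in e])
E
python3 r.py r1.png
```

```text
clock: 19.23
tool_pos: [0.4569, -0.0826, 0.2557]
orientation: [180.0, -0.0, -161.2]
clock: 19.9
tool_pos: [0.6569, -0.0799, 0.2552]
orientation: [179.9, -0.1, -125.0]
force: [-0.1, -0.4, -1.2]
opening: 0.0139
lm 0.83 [210.5  17.5] [ 0.6109 -0.2722  0.023 ]
lm 0.74 [267.3 102.7] [ 0.6114 -0.166   0.023 ]
lm 0.62 [315.  192.3] [ 0.6241 -0.0475  0.023 ]
mask 0.9 [241.3, 81.1, 45.6, 47.8] hue 29.0 [ 613.2 -165.5] [(42.6, -82.3), (37.4, 7.7)]
mask 0.69 [185.2, 3.6, 45.2, 40.2] hue 2.0 [ 616.3 -269.8] [(40.5, -22.3), (44.9, 67.7)]
mask 0.55 [293.1, 170.4, 45.1, 43.5] hue 105.0 [623.8 -51. ] [(36.5, -0.1), (45.2, 89.9)]
```

View pics/r1.png

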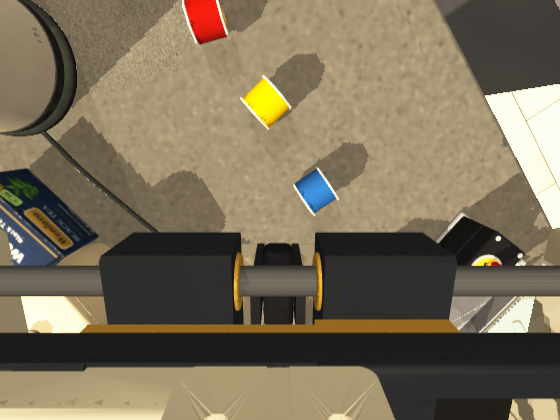

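The picture shows the red roll at (205,20), yellow at (266,102) and blue at (315,191), all lying. I'll get the axes numerically from the coloured band and the white cheeks.

```bash
cat > ax.py <<'E'
from h import *
import sys,pickle
HU={'red':lambda h:(h<8)|(h>172),'yellow':lambda h:(h>20)&(h<36),'blue':lambda h:(h>95)&(h<125)}
def outline(yaw,ctr,col):
    # silhouette points: octagonal prism, flats down; coloured band between cheeks
    a=np.radians(22.5+45*np.arange(8));r=.023/np.cos(np.pi/8)
    d=np.array([np.cos(yaw),np.sin(yaw),0]);n=np.array([-d[1],d[0],0]);k=np.array([0,0,1.])
    return np.array([ctr+s*.018*d+r*(np.cos(q)*n+np.sin(q)*k) for s in(-1,1) for q in a])
def fit(im,c,name,guess,z=.023):
    """match convex silhouette of (colour+white) mask to the model"""
    from scipy.optimize import minimize
    hsv=cv2.cvtColor(im,cv2.COLOR_RGB2HSV).astype(int)
    p=proj(c,[guess[0],guess[1],z]); u,v=p.astype(int); s=int(.045*c[0][0,0]/np.linalg.norm(-c[1].T@c[2]-[guess[0],guess[1],z]))
    x0,y0=max(u-s,0),max(v-s,0); H=hsv[y0:v+s,x0:u+s]
    m=HU[name](H[...,0])&(H[...,1]>110)&(H[...,2]>50); w=(H[...,2]>165)&(H[...,1]<60)
    # keep component joined to the colour
    M=(m|w).astype(np.uint8);n,l,st,ce=cv2.connectedComponentsWithStats(M);ids=np.unique(l[m]);i=max(ids[ids>0],key=lambda q:(m&(l==q)).sum());M=(l==i)
    best=None
    def cost(q):
        pts=np.array([proj(c,P) for P in outline(q[2],np.array([q[0],q[1],z]),name)])-[x0,y0]
        A=np.zeros((M.shape[0]*4,M.shape[1]*4),np.uint8);cv2.fillConvexPoly(A,cv2.convexHull(((pts+.5)*4).astype(np.float32)).astype(np.int32),1)
        B=np.kron(M,np.ones((4,4),bool)); A=A>0
        return 1-(A&B).sum()/(A|B).sum()
    for y in np.radians(np.arange(-90,90,15)):
        r=minimize(cost,[guess[0],guess[1],y],method='Nelder-Mead',options=dict(initial_simplex=np.array([[guess[0],guess[1],y],[guess[0]+.006,guess[1],y],[guess[0],guess[1]+.006,y],[guess[0],guess[1],y+.15]]),maxiter=70))
        if best is None or r.fun<best[0]-1e-4: best=(r.fun,r.x)
        if y==0 or 1: pass
    # white cheek check: axis = direction along which white lies
    vy,vx=np.nonzero(w&M);P=np.array([atz(c,[a+x0,b+y0],.035)[:2]-best[1][:2] for a,b in zip(vx,vy)])
    d=np.array([np.cos(best[1][2]),np.sin(best[1][2])])
    al=np.abs(P@d).mean()*1000;ac=np.abs(P@[-d[1],d[0]]).mean()*1000
    print(name,'iou',round(1-best[0],3),best[1][:2].round(4),'yaw',round(np.degrees(best[1][2]),1),'white along/across',al.round(1),ac.round(1))
    return best[1]
if __name__=='__main__':
    f=sys.argv[1];im=cv2.imread('pics/'+f)[:,:,::-1].copy();c=pickle.load(open('pics/'+f+'.c','rb'))
    for a in sys.argv[2:]:
        n,x,y=a.split(',');fit(im,c,n,[float(x),float(y)])
E
python3 ax.py r1.png blue,.624,-.0475 yellow,.612,-.166 red,.613,-.271
```

```text
blue iou 0.85 [ 0.623  -0.0489] yaw -0.1 white along/across 17.4 11.2
yellow iou 0.902 [ 0.6132 -0.1666] yaw 7.2 white along/across 17.5 10.6
red iou 0.924 [ 0.6143 -0.2777] yaw -20.1 white along/across 17.6 10.8
```

Poses found:

| Roll | x, y (m) | Axis yaw |
|---|---|---|
| blue | 0.623, -0.048 | 0° |
| yellow | 0.613, -0.1665 | 7° |
| red | about 0.614, -0.274 | -20° |

I'll thread blue first, with the tip pointing +x.

```bash
python3 -c "
from h import *
print(go([.43,-.06,.2],[180,0,179.9]))"
```

```text
[ 3.775e-01  6.580e-01  1.895e-01 -1.000e-04  3.000e-04  3.061e-01]
```

```bash
python3 -m inch '.378 .658 .19 0 0 .306;.378 .658 .19 0 0 .306;.378 .658 .19 0 0 .306;.378 .658 .19 0 0 .306;.378 .658 .19 0 0 .306;.378 .658 .19 0 0 .306;.378 .658 .19 0 0 .306;.378 .658 .19 0 0 .306;.378 .658 .19 0 0 .306;.378 .658 .19 0 0 .306'|head -5
cat > t.py <<'E'
from h import *
import sys
# where does the held spindle point? side camera, compare with expected tip/collar
im=snap('side','t_%s.png'%sys.argv[1]);c=cam('side');p,r=pose()
d=-r.apply([1,0,0]);ax=p-r.apply([0,0,1])*.016
tip=proj(c,ax+d*.177);hd=proj(c,ax-d*.014);print('pose',p.round(4),'exp rear,tip px',hd.round(1),tip.round(1))
for s in cut_out('side','spindle')[:2]:
    v,u=np.nonzero(s['pixels']);print(round(s['p'],2),np.round(s['rect'],1))
    q=np.c_[u,v].astype(float);e=(tip-hd)/np.linalg.norm(tip-hd);nn=np.array([-e[1],e[0]]);a=(q-hd)@e;b=(q-hd)@nn
    for lo in range(0,int(np.linalg.norm(tip-hd))+12,10):
        k=(a>=lo)&(a<lo+10)
        if k.any(): print(lo,round(b[k].mean(),1),round(b[k].min(),1),round(b[k].max(),1),end=' | ')
    print('len',a.min().round(1),a.max().round(1),'exp',np.linalg.norm(tip-hd).round(1))
for d_ in landmark_of('side','roll_1')[:4]: print('roll',round(d_['p'],2),atz(c,d_['uv'],.023).round(4))
E
python3 t.py 1;python3 -c "
from h import *
print(go([.414,-.048,.09],[180,0,180]))"
```

```text
clock: 20.88
tool_pos: [0.4304, -0.0606, 0.2001]
orientation: [180.0, 0.1, -179.9]
force: [0.4, -0.5, -1.1]
opening: 0.0138
pose [ 0.4305 -0.0606  0.1999] exp rear,tip px [336.9 213.6] [256.5 187.6]
0.69 [258.5 186.9  33.5  18.8]
40 -0.2 -1.8 1.7 | 50 -0.2 -2.4 2.0 | 60 -0.1 -2.0 1.8 | 70 -0.1 -1.9 1.3 | 80 -0.3 -1.5 1.0 | len 45.0 82.9 exp 84.5
roll 0.68 [ 0.6173 -0.1518  0.023 ]
roll 0.63 [ 0.6267 -0.0556  0.023 ]
roll 0.46 [ 0.6166 -0.2772  0.023 ]
[5.560e-02 4.220e-02 3.648e-01 1.000e-04 1.000e-04 2.000e-04]
```

```bash
python3 - <<'E'
from h import *
from ax import fit
for f in ('side0.png','t_1.png'):
    im=cv2.imread('pics/'+f)[:,:,::-1].copy()
    for n,x,y in (('blue',.624,-.05),('yellow',.615,-.165),('red',.614,-.272)):
        try: fit(im,cam('side'),n,[x,y])
        except Exception as e: print(n,e)
E
python3 -m inch '.0556 .042 .2 0 0 0;.0556 .042 .365 0 0 0;.0556 .042 .365 0 0 0;.0556 .042 .365 0 0 0;.0556 .042 .365 0 0 0'|head -3
python3 t.py 2
```

```text
blue iou 0.495 [ 0.6362 -0.0555] yaw 31.4 white along/across 15.4 16.5
yellow iou 0.469 [ 0.6248 -0.1823] yaw 28.5 white along/across 17.0 3.2
red iou 0.551 [ 0.626 -0.278] yaw 26.3 white along/across 9.6 17.7
blue iou 0.487 [ 0.6359 -0.0609] yaw 32.1 white along/across 14.1 17.8
yellow iou 0.453 [ 0.626  -0.1829] yaw -151.1 white along/across 16.2 4.2
red iou 0.363 [ 0.6299 -0.2666] yaw 25.9 white along/across 10.8 4.3
clock: 21.45
tool_pos: [0.4134, -0.0484, 0.0893]
orientation: [-179.9, -0.2, -180.0]
pose [ 0.415  -0.0481  0.0907] exp rear,tip px [337.3 259.1] [260.3 231.6]
0.59 [262.2 230.3  78.3  34.7]
0 0.5 0.0 1.0 | 40 -0.4 -2.8 1.9 | 50 -0.7 -3.1 1.8 | 60 -0.6 -3.2 1.8 | 70 -0.8 -3.1 1.6 | len -1.0 79.7 exp 81.7
0.19 [199.6 292.3  77.4  70.4]
30 -106.7 -125.4 -77.7 | 40 -95.9 -127.9 -57.0 | 50 -93.3 -129.3 -57.1 | 60 -97.6 -131.1 -58.5 | 70 -99.2 -132.2 -66.7 | 80 -93.7 -103.8 -84.9 | 90 -93.4 -99.0 -87.3 | len 34.1 111.2 exp 81.7
roll 0.85 [ 0.6235 -0.2749  0.023 ]
roll 0.84 [ 0.6255 -0.0541  0.023 ]
roll 0.7 [ 0.6188 -0.1708  0.023 ]
```

```bash
cat > col.py <<'E'
from h import *
from ax import HU
import sys
c=cam('side')
for f in sys.argv[1:]:
    im=cv2.imread('pics/'+f)[:,:,::-1].copy();h=cv2.cvtColor(im,cv2.COLOR_RGB2HSV).astype(int)
    for n,x,y in (('blue',.624,-.05),('yellow',.615,-.165),('red',.614,-.272)):
        u,v=proj(c,[x,y,.023]).astype(int);H=h[v-25:v+25,u-25:u+25]
        m=HU[n](H[...,0])&(H[...,1]>110)&(H[...,2]>50);b,a=np.nonzero(m);p=[a.mean()+u-25,b.mean()+v-25]
        print(f,n,m.sum(),np.round(p,1),atz(c,p,.035).round(4))
E
python3 col.py side0.png t_1.png t_2.png
```

```text
side0.png blue 124 [247.  251.3] [ 0.627 -0.044  0.035]
side0.png yellow 132 [275.2 225.9] [ 0.6146 -0.1614  0.035 ]
side0.png red 139 [291.9 204.2] [ 0.6203 -0.2642  0.035 ]
t_1.png blue 119 [247. 251.] [ 0.6274 -0.0449  0.035 ]
t_1.png yellow 123 [275.3 225.5] [ 0.6151 -0.163   0.035 ]
t_1.png red 88 [290.2 206.6] [ 0.6194 -0.2526  0.035 ]
t_2.png blue 123 [247.  251.3] [ 0.6269 -0.0441  0.035 ]
t_2.png yellow 132 [275.1 225.8] [ 0.615  -0.1617  0.035 ]
t_2.png red 140 [291.8 204.3] [ 0.6202 -0.2639  0.035 ]
```

Nothing has moved. Lowering to bore height and running through blue.

```bash
python3 -m inch '0 0 .1 0 0 0;0 0 .2 0 0 0;0 0 .268 0 0 0;0 0 .268 0 0 0;0 0 .268 0 0 0'|head -4
python3 -m inch '-.04 0 0 0 0 0;-.08 0 0 0 0 0;-.12 0 0 0 0 0;-.15 0 0 0 0 0;-.15 0 0 0 0 0'|head -4
python3 col.py side0.png >/dev/null; python3 t.py 3; python3 col.py t_3.png
```

```text
clock: 22.02
tool_pos: [0.4147, -0.048, 0.0101]
orientation: [-180.0, -0.0, 179.9]
force: [-0.4, -0.6, -1.2]
clock: 22.43
tool_pos: [0.4626, -0.0475, 0.0115]
orientation: [179.9, 0.3, 179.9]
force: [-0.2, -0.8, -0.6]
pose [ 0.4608 -0.0478  0.0109] exp rear,tip px [316.  278.7] [244.1 251.2]
roll 0.69 [ 0.6213 -0.1615  0.023 ]
roll 0.54 [0.7364 0.1271 0.023 ]
roll 0.53 [ 0.6251 -0.0469  0.023 ]
t_3.png blue 131 [246.9 251.6] [ 0.6267 -0.043   0.035 ]
t_3.png yellow 29 [271.5 230.7] [ 0.6137 -0.1404  0.035 ]
t_3.png red 0 [nan nan] [nan nan nan]col.py:9: RuntimeWarning: Mean of empty slice.
  m=HU[n](H[...,0])&(H[...,1]>110)&(H[...,2]>50);b,a=np.nonzero(m);p=[a.mean()+u-25,b.mean()+v-25]
  ret = ret.dtype.type(ret / rcount)
```

Run:
```python
import cv2
im=cv2.imread('pics/t_3.png')[190:290,220:370];cv2.imwrite('pics/t3x.png',cv2.resize(im,(750,500),interpolation=cv2.INTER_CUBIC))
```

```text
(no output)
```

View pics/t3x.png

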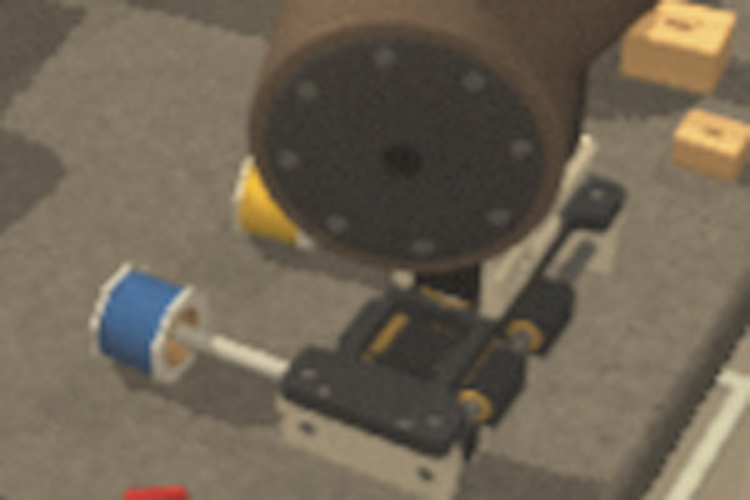

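The shaft is in blue's bore at (185,328) in the crop, and the roll hasn't moved. Pushing on to the collar.

```bash
python3 -m inch '-.05 0 0 0 0 0;-.1 0 0 0 0 0;-.15 0 0 0 0 0;-.2 0 0 0 0 0;-.25 0 0 0 0 0;-.29 0 0 0 0 0;-.32 0 0 0 0 0;-.35 0 0 0 0 0;-.35 0 0 0 0 0'
python3 -c "
from h import *
im=snap('side','t_4.png')"; python3 col.py t_4.png
```

```text
clock: 23.33
tool_pos: [0.5652, -0.0482, 0.0095]
orientation: [-180.0, 0.0, 179.9]
force: [0.4, 0.0, -0.8]
opening: 0.0137
gripper_force: 29.9
t_4.png blue 0 [nan nan] [nan nan nan]
t_4.png yellow 0 [nan nan] [nan nan nan]
t_4.png red 47 [295.4 200.4] [ 0.6199 -0.2842  0.035 ]col.py:9: RuntimeWarning: Mean of empty slice.
  m=HU[n](H[...,0])&(H[...,1]>110)&(H[...,2]>50);b,a=np.nonzero(m);p=[a.mean()+u-25,b.mean()+v-25]
  ret = ret.dtype.type(ret / rcount)
```

```bash
python3 -m inch '0 0 -.02 0 -.02 0;0 0 -.05 0 -.04 0;0 0 -.09 0 -.06 0;0 0 -.15 0 -.07 0;0 0 -.2 0 -.07 0;0 0 -.25 0 -.07 0;0 0 -.3 0 -.07 0;0 0 -.35 0 -.07 0;0 0 -.4 0 -.07 0;0 0 -.4 0 -.07 0'
python3 t.py 5; python3 col.py t_5.png; python3 -c "
from h import *
from ax import HU
im=cv2.imread('pics/t_5.png')[:,:,::-1].copy();h=cv2.cvtColor(im,cv2.COLOR_RGB2HSV).astype(int)
m=HU['blue'](h[...,0])&(h[...,1]>110)&(h[...,2]>50);m[:150]=0;m[:,:150]=0;b,a=np.nonzero(m);print('blue anywhere',m.sum(),np.median(a),np.median(b))
p,r=pose();d=-r.apply([1,0,0]);ax=p-r.apply([0,0,1])*.016
for s in (.042,.06,.078,.12): print(s,proj(cam('side'),ax+d*s).round(1))"
```

```text
clock: 24.22
tool_pos: [0.5645, -0.048, 0.1323]
orientation: [179.9, 12.8, 179.9]
force: [1.3, -0.6, -1.9]
opening: 0.0139
gripper_force: 29.9
pose [ 0.5639 -0.0481  0.1307] exp rear,tip px [277.9 225.2] [206.7 185.9]
roll 0.65 [ 0.6222 -0.1685  0.023 ]
roll 0.58 [ 0.7106 -0.1944  0.023 ]
roll 0.44 [ 0.6157 -0.2798  0.023 ]
t_5.png blue 0 [nan nan] [nan nan nan]
t_5.png yellow 42 [278.7 227.5] [ 0.6039 -0.1602  0.035 ]
t_5.png red 8 [291.8 211.8] [ 0.6053 -0.2346  0.035 ]
blue anywhere 0 nan nan
0.042 [256.9 214.2]
0.06 [250.2 210.5]
0.078 [243.4 206.8]
0.12 [227.9 198.2]col.py:9: RuntimeWarning: Mean of empty slice.
  m=HU[n](H[...,0])&(H[...,1]>110)&(H[...,2]>50);b,a=np.nonzero(m);p=[a.mean()+u-25,b.mean()+v-25]
  ret = ret.dtype.type(ret / rcount)
  return _methods._mean(a, axis=axis, dtype=dtype,
  ret = ret.dtype.type(ret / rcount)
```

```bash
python3 -c "
from h import *
print(go([.42,-.10,.16],[180,12.6,-172.8]))"
```

```text
[ 4.417e-01 -1.728e-01 -2.053e-01 -8.800e-03 -3.000e-04 -3.960e-02]
```

```bash
python3 -m inch '.1 -.04 -.05 0 0 0;.2 -.08 -.1 0 0 -.01;.3 -.12 -.15 0 0 -.02;.4 -.15 -.2 -.004 0 -.03;.442 -.173 -.205 -.0088 0 -.0396;.442 -.173 -.205 -.0088 0 -.0396;.442 -.173 -.205 -.0088 0 -.0396'|head -4
python3 t.py 6; python3 col.py t_6.png 2>/dev/null
python3 -c "
from h import *
from ax import HU,fit
c=cam('scene');im=snap('scene','sc2.png')
for d in landmark_of('scene','roll_1')[:4]: print('scene',round(d['p'],2),np.round(d['uv']),atz(c,d['uv'],.023).round(4))
im=cv2.imread('pics/t_6.png')[:,:,::-1].copy();h=cv2.cvtColor(im,cv2.COLOR_RGB2HSV).astype(int)
m=HU['blue'](h[...,0])&(h[...,1]>110)&(h[...,2]>50);m[:150]=0;m[:,:200]=0;m[:,400:]=0;b,a=np.nonzero(m);print('blue anywhere',m.sum(),np.median(a) if len(a) else 0,np.median(b) if len(a) else 0)
p,r=pose();d=-r.apply([1,0,0]);ax=p-r.apply([0,0,1])*.016
for s in (.042,.06,.078,.12): print(s,proj(cam('side'),ax+d*s).round(1))
print(go([.4077,-.1924,.1],[180,0,-172.8]))"
```

```text
clock: 24.95
tool_pos: [0.42, -0.1005, 0.1599]
orientation: [180.0, 12.6, -172.9]
force: [0.5, 0.9, -2.5]
pose [ 0.4208 -0.1002  0.16  ] exp rear,tip px [348.5 221. ] [268.1 186.4]
0.51 [266.2 220.   21.6  17.4]
50 -35.3 -42.9 -26.4 | 60 -35.5 -44.3 -26.7 | 70 -35.1 -43.2 -28.0 | len 54.1 72.7 exp 87.5
0.5 [271.8 184.5  35.3  24.2]
40 -0.1 -2.0 1.7 | 50 -0.0 -2.8 2.8 | 60 -0.2 -3.0 2.9 | 70 -0.1 -2.4 2.2 | 80 -0.2 -1.9 1.8 | len 44.3 85.2 exp 87.5
roll 0.84 [ 0.619  -0.1679  0.023 ]
roll 0.81 [ 0.6122 -0.2812  0.023 ]
roll 0.78 [ 0.5568 -0.2867  0.023 ]
t_6.png blue 0 [nan nan] [nan nan nan]
t_6.png yellow 136 [275.  226.1] [ 0.6147 -0.1606  0.035 ]
t_6.png red 106 [290.7 205.7] [ 0.62   -0.2568  0.035 ]
scene 0.76 [290. 240.] [ 0.6053 -0.1678  0.023 ]
scene 0.67 [324. 259.] [ 0.6102 -0.2759  0.023 ]
blue anywhere 166 316.0 208.0
0.042 [324.2 210.8]
0.06 [316.6 207.6]
0.078 [309.  204.3]
0.12 [291.4 196.8]
[ 1.251e-01 -3.006e-01  1.767e-01 -1.000e-04  6.950e-02  2.000e-04]
```

Blue hangs at the collar, as expected, and yellow is unmoved. Next, yellow.

```bash
python3 -m inch '.06 -.15 0 0 0 0;.125 -.3 0 0 0 0;.125 -.3 0 0 0 0;.125 -.3 .177 0 .03 0;.125 -.3 .177 0 .0695 0;.125 -.3 .177 0 .0695 0;.125 -.3 .177 0 .0695 0'|head -4
python3 t.py 7; python3 col.py t_7.png 2>/dev/null; python3 -c "
from h import *
print(go([.4077,-.1924,.0115],[180,0,-172.8]))"
```

```text
clock: 25.78
tool_pos: [0.4084, -0.1922, 0.0979]
orientation: [180.0, -0.3, -172.7]
force: [-0.2, 0.5, -2.2]
pose [ 0.4079 -0.1922  0.0988] exp rear,tip px [365.3 220.5] [288.4 202.4]
0.51 [290.5 200.1  30.7  17.8]
40 -0.8 -2.6 0.8 | 50 -1.0 -3.1 1.0 | 60 -1.2 -3.3 0.9 | 70 -1.2 -3.2 0.7 | len 42.2 77.3 exp 79.1
0.46 [324.2 206.1  15.7  21.3]
20 -9.1 -11.6 -6.4 | 30 -3.2 -11.4 6.0 | 40 -1.9 -5.8 3.4 | len 23.1 40.5 exp 79.1
roll 0.79 [ 0.6186 -0.298   0.023 ]
roll 0.74 [ 0.5085 -0.2912  0.023 ]
roll 0.54 [ 0.616  -0.1608  0.023 ]
t_7.png blue 0 [nan nan] [nan nan nan]
t_7.png yellow 127 [275.3 225.7] [ 0.6148 -0.1623  0.035 ]
t_7.png red 107 [291.9 204. ] [ 0.6207 -0.2652  0.035 ]
[-2.000e-04 -8.000e-04  2.962e-01 -0.000e+00  6.000e-04  2.000e-04]
```

```bash
python3 -m inch '0 0 .1 0 0 0;0 0 .2 0 0 0;0 0 .26 0 0 0;0 0 .292 0 0 0;0 0 .292 0 0 0'|head -4
python3 -m inch '-.04 0 0 0 0 0;-.08 0 0 0 0 0;-.12 0 0 0 0 0;-.15 0 0 0 0 0;-.15 0 0 0 0 0'|head -4
python3 t.py 8; python3 col.py t_8.png 2>/dev/null
```

```text
clock: 26.35
tool_pos: [0.4064, -0.1923, 0.0121]
orientation: [180.0, 0.0, -172.8]
force: [-1.3, 0.0, -1.3]
clock: 26.77
tool_pos: [0.4558, -0.1865, 0.0139]
orientation: [-179.9, 0.3, -172.7]
force: [0.4, 0.1, -1.6]
pose [ 0.454  -0.1866  0.0134] exp rear,tip px [343.  243.5] [270.6 225.1]
0.72 [271.1 224.1  32.2  14.5]
40 -0.0 -1.9 1.8 | 50 -0.3 -2.2 1.7 | 60 -0.2 -2.2 1.7 | 70 -0.4 -2.2 1.2 | len 40.2 74.4 exp 74.7
roll 0.77 [ 0.6108 -0.2825  0.023 ]
roll 0.48 [ 0.5098 -0.1764  0.023 ]
t_8.png blue 0 [nan nan] [nan nan nan]
t_8.png yellow 0 [nan nan] [nan nan nan]
t_8.png red 138 [291.8 204.3] [ 0.6203 -0.264   0.035 ]
```

```bash
cat > any.py <<'E'
from h import *
from ax import HU
import sys
for cn,f in (a.split(':') for a in sys.argv[1:]):
    c=cam(cn);im=cv2.imread('pics/'+f)[:,:,::-1].copy();h=cv2.cvtColor(im,cv2.COLOR_RGB2HSV).astype(int)
    for n in HU:
        m=(HU[n](h[...,0])&(h[...,1]>110)&(h[...,2]>50)).astype(np.uint8)
        k,l,s,ce=cv2.connectedComponentsWithStats(m)
        for i in range(1,k):
            P=atz(c,ce[i],.03)
            if s[i,4]>14 and .45<P[0]<.78 and -.4<P[1]<.05: print(f,n,s[i].tolist(),ce[i].round(1),P.round(3))
E
python3 -c "
from h import *
snap('scene','sc3.png')"
python3 any.py side:t_8.png scene:sc3.png
```

```text
t_8.png red [286, 197, 15, 18, 138] [291.8 204.3] [ 0.623 -0.27   0.03 ]
t_8.png yellow [237, 260, 17, 15, 157] [244.6 266.6] [ 0.607 -0.     0.03 ]
t_8.png blue [306, 229, 6, 13, 55] [308.5 235. ] [ 0.528 -0.176  0.03 ]
sc3.png red [318, 247, 17, 21, 211] [326.9 256.3] [ 0.617 -0.279  0.03 ]
```

Yellow was knocked aside: it now lies near (0.607, 0.0), side pixel (245,267). Lifting with the tip up and surveying again.

```bash
python3 -m inch '0 0 -.04 0 -.02 0;0 0 -.1 0 -.04 0;0 0 -.2 0 -.06 0;0 0 -.3 0 -.07 0;0 0 -.4 0 -.07 0;0 0 -.5 0 -.07 0;0 0 -.6 0 -.07 0;0 0 -.7 0 -.07 0;0 0 -.8 0 -.07 0;0 0 -.8 0 -.07 0'|head -4
python3 -c "
from h import *
print(go([.66,-.1,.26],[180,12.6,-130]))"
```

```text
clock: 27.8
tool_pos: [0.454, -0.1876, 0.2594]
orientation: [-179.8, 13.2, -172.7]
force: [1.9, 0.8, -1.3]
[-0.6998  0.203   0.1613 -0.054   0.0027 -0.2313]
```

```bash
python3 -m inch '-.1 .03 .02 -.008 0 -.03;-.2 .06 .04 -.015 0 -.06;-.3 .09 .07 -.023 0 -.1;-.4 .12 .09 -.03 0 -.13;-.5 .15 .115 -.039 0 -.165;-.6 .17 .138 -.046 0 -.2;-.7 .203 .161 -.054 .003 -.231;-.7 .203 .161 -.054 .003 -.231;-.7 .203 .161 -.054 .003 -.231;-.7 .203 .161 -.054 .003 -.231'|head -4
python3 r.py r2.png; python3 any.py wrist:r2.png; python3 -c "
from h import *
snap('side','t_9.png')"; python3 any.py side:t_9.png; python3 ax.py r2.png yellow,.607,-.003 red,.614,-.273
```

```text
clock: 28.63
tool_pos: [0.6573, -0.0993, 0.2505]
orientation: [179.4, 12.2, -130.3]
force: [-0.5, -0.1, -2.5]
lm 0.8 [397.4 215.4] [0.5972 0.0705 0.023 ]
lm 0.69 [536.9 218.3] [0.4612 0.1919 0.023 ]
mask 0.76 [375.8, 196.4, 44.2, 36.4] hue 28.0 [596.1  62.5] [(52.9, -85.2), (38.1, 4.8)]
mask 0.49 [179.2, 0.8, 25.3, 9.4] hue 1.0 [ 631.1 -255. ] [(24.0, -40.1), (8.7, 49.9)]
mask 0.27 [496.9, 221.5, 33.9, 32.0] hue 1.0 [499.6 186.2] [(58.4, -73.3), (31.5, 16.7)]
r2.png red [179, 0, 24, 8, 111] [188.7   2.4] [ 0.631 -0.259  0.03 ]
t_9.png red [286, 197, 15, 18, 139] [291.9 204.2] [ 0.623 -0.27   0.03 ]
yellow iou 0.0 [ 0.607 -0.003] yaw -90.0 white along/across 42.1 5.8
red iou 0.87 [ 0.6125 -0.2743] yaw 77.0 white along/across 17.7 21.6
```

```bash
sed -i 's/-.4<P\[1\]<.05/-.4<P[1]<.13/' any.py; python3 -c "
from h import *
snap('side','t_10.png')"; python3 any.py side:t_9.png side:t_10.png wrist:r2.png; python3 ax.py r2.png yellow,.597,.066
```

```text
t_9.png red [286, 197, 15, 18, 139] [291.9 204.2] [ 0.623 -0.27   0.03 ]
t_9.png red [244, 287, 14, 13, 150] [250.8 292.7] [0.552 0.065 0.03 ]
t_9.png yellow [231, 280, 10, 9, 38] [235.8 283.6] [0.596 0.056 0.03 ]
t_10.png red [286, 198, 15, 17, 137] [291.8 204.3] [ 0.623 -0.27   0.03 ]
t_10.png red [244, 287, 14, 13, 149] [250.8 292.8] [0.552 0.065 0.03 ]
t_10.png yellow [230, 279, 11, 10, 38] [235.7 283.3] [0.596 0.056 0.03 ]
r2.png red [179, 0, 24, 8, 111] [188.7   2.4] [ 0.631 -0.259  0.03 ]
r2.png yellow [377, 194, 44, 39, 948] [398.3 214.1] [0.596 0.066 0.03 ]
r2.png yellow [319, 267, 3, 40, 103] [319.9 286.3] [0.741 0.094 0.03 ]
yellow iou 0.861 [0.5947 0.0713] yaw 5.2 white along/across 17.5 11.7
```

Yellow now rests at (0.595, 0.071), yaw 5°, close to the lock. I'll take red first, with a closer look at it on the way.

```bash
python3 -c "
from h import *
print(go([.64,-.19,.25],[180,12.6,-150]))"
```

```text
[ 0.2635 -0.15   -0.0494  0.0263 -0.0018  0.1073]
```

```bash
python3 -m inch '.1 -.05 -.02 .01 0 .03;.2 -.1 -.04 .02 0 .07;.264 -.15 -.05 .026 -.002 .107;.264 -.15 -.05 .026 -.002 .107;.264 -.15 -.05 .026 -.002 .107;.264 -.15 -.05 .026 -.002 .107'|head -4
python3 r.py r3.png;python3 ax.py r3.png red,.614,-.275
python3 -c "
from h import *
print(go([.42,-.20,.16],[180,12.6,160]),get_obs()['joint_pos'].round(1))"
```

```text
clock: 29.38
tool_pos: [0.6402, -0.19, 0.2498]
orientation: [179.9, 12.6, -149.9]
force: [-0.3, 0.3, -1.6]
lm 0.91 [470.8 216.1] [0.5971 0.0699 0.023 ]
lm 0.71 [223.5  85.9] [ 0.6151 -0.2712  0.023 ]
mask 0.84 [194.5, 56.7, 54.6, 56.2] hue 2.0 [ 613.9 -273.1] [(43.8, -21.6), (45.2, 68.4)]
mask 0.8 [447.5, 194.8, 50.4, 44.7] hue 29.0 [595.   60.4] [(59.9, -87.4), (41.5, 2.6)]
red iou 0.849 [ 0.6158 -0.2736] yaw -20.3 white along/across 17.9 12.2
[ 7.038e-01  3.385e-01  1.491e-01  6.120e-02 -1.000e-04  2.720e-01] [ -4.1  14.4  -2.8  -8.  -62.6 -52.7]
```

```bash
python3 -m inch '.1 .05 .02 .008 0 .035;.2 .1 .04 .016 0 .07;.3 .15 .06 .024 0 .11;.4 .2 .08 .033 0 .15;.5 .25 .1 .042 0 .19;.6 .3 .13 .05 0 .23;.704 .339 .149 .061 0 .272;.704 .339 .149 .061 0 .272;.704 .339 .149 .061 0 .272;.704 .339 .149 .061 0 .272'|head -4
python3 t.py 11; python3 any.py side:t_11.png
python3 -c "
from h import *
print(go([.4195,-.2010,.09],[180,0,159.7]))"
```

```text
clock: 30.37
tool_pos: [0.4205, -0.1997, 0.1607]
orientation: [180.0, 12.6, 160.1]
force: [1.1, -0.3, -1.9]
pose [ 0.4211 -0.1998  0.1608] exp rear,tip px [363.6 198.8] [307.2 150.7]
0.44 [308.6 146.8  55.9  56.7]
0 0.6 -1.2 2.4 | 40 -0.4 -1.6 0.5 | 50 -0.4 -1.5 0.9 | 60 -0.6 -2.1 0.7 | 70 -0.4 -1.4 0.8 | len -0.5 72.0 exp 74.1
roll 0.83 [ 0.608  -0.2692  0.023 ]
roll 0.8 [0.5962 0.0696 0.023 ]
t_11.png red [286, 197, 15, 18, 139] [291.9 204.2] [ 0.623 -0.27   0.03 ]
t_11.png red [244, 287, 14, 13, 149] [250.8 292.8] [0.552 0.065 0.03 ]
t_11.png yellow [231, 280, 10, 9, 40] [235.7 283.4] [0.596 0.056 0.03 ]
[ 0.0552 -0.005   0.2286  0.0004  0.0701  0.0017]
```

```bash
python3 -m inch '.055 -.005 .1 0 .03 0;.055 -.005 .229 0 .07 .0017;.055 -.005 .229 0 .07 .0017;.055 -.005 .229 0 .07 .0017;.055 -.005 .229 0 .07 .0017;.055 -.005 .229 0 .07 .0017'|head -4
python3 t.py 12; python3 any.py side:t_12.png
python3 -c "
from h import *
print(go([.4195,-.2010,.0125],[180,0,159.7]))"
```

```text
clock: 31.02
tool_pos: [0.4187, -0.2015, 0.0904]
orientation: [179.9, 0.1, 159.6]
force: [0.0, -0.4, -1.2]
pose [ 0.4188 -0.2014  0.0915] exp rear,tip px [360.7 220.9] [304.8 185.5]
0.39 [305.  185.6  57.   44.9]
0 -0.1 -4.1 3.4 | 40 -1.1 -2.7 0.4 | 50 -0.9 -2.9 1.1 | 60 -0.9 -2.6 1.0 | len -2.2 64.4 exp 66.3
roll 0.93 [0.6028 0.0612 0.023 ]
roll 0.55 [ 0.6148 -0.2808  0.023 ]
t_12.png red [286, 197, 15, 18, 138] [291.8 204.3] [ 0.623 -0.27   0.03 ]
t_12.png red [244, 287, 14, 13, 146] [250.9 292.8] [0.552 0.065 0.03 ]
t_12.png yellow [230, 280, 11, 13, 51] [234.9 284.5] [0.596 0.06  0.03 ]
[-0.0005  0.0008  0.2661  0.0009  0.0019 -0.0003]
```

```bash
python3 -m inch '0 0 .1 0 0 0;0 0 .2 0 0 0;0 0 .24 0 0 0;0 0 .265 0 0 0;0 0 .265 0 0 0'|head -4
python3 -m inch '-.04 0 0 0 0 0;-.08 0 0 0 0 0;-.12 0 0 0 0 0;-.15 0 0 0 0 0;-.15 0 0 0 0 0'|head -4
python3 t.py 13; python3 any.py side:t_13.png
```

```text
clock: 31.58
tool_pos: [0.4181, -0.2011, 0.0107]
orientation: [179.9, 0.1, 159.6]
force: [0.5, 0.6, -1.3]
clock: 32.0
tool_pos: [0.4632, -0.2174, 0.0118]
orientation: [179.9, 0.2, 159.7]
force: [-0.1, -0.1, -1.4]
pose [ 0.4615 -0.2171  0.0112] exp rear,tip px [343.6 237.7] [291.9 202.9]
roll 0.87 [0.6008 0.0701 0.023 ]
roll 0.66 [ 0.6194 -0.2834  0.023 ]
t_13.png red [286, 197, 16, 18, 139] [291.9 204.2] [ 0.623 -0.27   0.03 ]
t_13.png red [244, 287, 14, 13, 146] [250.9 292.8] [0.552 0.064 0.03 ]
t_13.png yellow [230, 280, 10, 11, 49] [235.  284.1] [0.596 0.059 0.03 ]
```

```bash
python3 -m inch '-.04 0 0 0 0 0;-.08 0 0 0 0 0;-.12 0 0 0 0 0;-.16 0 0 0 0 0;-.19 0 0 0 0 0;-.22 0 0 0 0 0;-.24 0 0 0 0 0;-.24 0 0 0 0 0'|head -4
python3 t.py 14; python3 any.py side:t_14.png; python3 -c "
from h import *
p,r=pose();d=-r.apply([1,0,0]);ax=p-r.apply([0,0,1])*.016
for s in (.06,.096,.114,.132): print(s,proj(cam('side'),ax+d*s).round(1))"
```

```text
clock: 32.82
tool_pos: [0.5285, -0.2422, 0.0096]
orientation: [180.0, -0.0, 159.6]
force: [-0.3, -0.7, -1.8]
pose [ 0.5277 -0.242   0.0094] exp rear,tip px [323.5 224.6] [274.9 192. ]
0.57 [276.5 191.5  47.5  40.8]
0 0.7 -2.0 3.3 | 40 -0.2 -0.2 -0.2 | 50 -0.4 -1.6 0.7 | len -0.6 55.7 exp 58.6
roll 0.59 [0.5925 0.0721 0.023 ]
roll 0.58 [0.5201 0.1955 0.023 ]
t_14.png red [244, 287, 14, 13, 151] [250.8 292.7] [0.552 0.064 0.03 ]
t_14.png yellow [357, 192, 9, 8, 34] [360.9 195.6] [ 0.476 -0.398  0.03 ]
t_14.png yellow [231, 280, 9, 9, 35] [235.9 283.5] [0.596 0.056 0.03 ]
0.06 [303.9 211.5]
0.096 [294.8 205.4]
0.114 [290.3 202.4]
0.132 [285.8 199.4]
```

```bash
python3 -m inch '0 0 -.02 0 -.02 0;0 0 -.05 0 -.04 0;0 0 -.09 0 -.06 0;0 0 -.15 0 -.075 0;0 0 -.22 0 -.075 0;0 0 -.3 0 -.075 0;0 0 -.38 0 -.075 0;0 0 -.46 0 -.075 0;0 0 -.5 0 -.075 0;0 0 -.5 0 -.075 0'
python3 -c "
from h import *
print(go([.42,-.08,.16],[180,13.5,-165]))"
```

```text
clock: 33.8
tool_pos: [0.5288, -0.2421, 0.163]
orientation: [179.9, 13.7, 159.6]
force: [0.3, -0.6, -2.2]
opening: 0.0137
gripper_force: 30.0
[ 0.5155  0.3805 -0.115  -0.0457  0.0014 -0.191 ]
```

```bash
python3 -m inch '.1 .08 -.02 -.01 0 -.04;.2 .15 -.045 -.018 0 -.075;.3 .22 -.07 -.027 0 -.11;.4 .3 -.09 -.036 0 -.15;.515 .38 -.115 -.046 .001 -.191;.515 .38 -.115 -.046 .001 -.191;.515 .38 -.115 -.046 .001 -.191;.515 .38 -.115 -.046 .001 -.191'|head -4
cat > on.py <<'E'
from h import *
from ax import HU
import sys
im=snap('side',sys.argv[1]);h=cv2.cvtColor(im,cv2.COLOR_RGB2HSV).astype(int);c=cam('side')
p,r=pose();d=-r.apply([1,0,0]);ax=p-r.apply([0,0,1])*.016
S=np.linspace(.03,.185,156);Q=np.array([proj(c,ax+d*s) for s in S])
for n in HU:
    m=(HU[n](h[...,0])&(h[...,1]>110)&(h[...,2]>50)).astype(np.uint8);k,l,st,ce=cv2.connectedComponentsWithStats(m)
    for i in range(1,k):
        D=np.linalg.norm(Q-ce[i],axis=1)
        if st[i,4]>14 and D.min()<14: print(n,st[i].tolist(),ce[i].round(1),'s mm',int(1000*S[D.argmin()]),'off px',D.min().round(1))
E
python3 on.py t_15.png; python3 t.py 15b; python3 any.py side:t_15.png
```

```text
clock: 34.47
tool_pos: [0.4187, -0.08, 0.1569]
orientation: [179.9, 13.3, -165.1]
force: [0.3, -0.4, -2.0]
red [287, 202, 19, 23, 295] [296.  212.6] s mm 96 off px 2.9
blue [305, 209, 16, 18, 180] [312.8 216.6] s mm 59 off px 1.2
pose [ 0.4191 -0.0806  0.1568] exp rear,tip px [345.9 226.8] [261.3 197.4]
0.52 [260.1 198.2  64.9  30.9]
20 -0.7 -4.9 3.7 | 60 -0.9 -3.6 1.9 | 70 -1.1 -3.7 1.8 | 80 -1.4 -3.4 0.7 | len 22.6 87.4 exp 89.5
roll 0.9 [ 0.5513 -0.2529  0.023 ]
roll 0.72 [0.5992 0.0755 0.023 ]
roll 0.53 [ 0.5983 -0.2554  0.023 ]
t_15.png red [287, 202, 19, 23, 295] [296.  212.6] [ 0.597 -0.243  0.03 ]
t_15.png red [244, 287, 14, 13, 149] [250.8 292.8] [0.552 0.065 0.03 ]
t_15.png yellow [229, 280, 12, 9, 43] [235.3 283.2] [0.597 0.056 0.03 ]
t_15.png blue [305, 209, 16, 18, 180] [312.8 216.6] [ 0.551 -0.249  0.03 ]
```

Blue is at 59 mm and red at 96 mm along the spindle, both snug. Next, yellow beside the lock. I'll enter at yaw 15° so that the hand stays clear of the lock case.

```bash
python3 ax.py r3.png yellow,.597,.068; python3 -c "
from h import *
print(go([.397,.018,.09],[180,0,-165]))"
```

```text
yellow iou 0.874 [0.596  0.0703] yaw 0.3 white along/across 17.6 14.7
[ 0.0382  0.3368  0.2204  0.0007  0.0735 -0.0009]
```

```bash
python3 -c "
from h import *
print(go([.394,.0314,.09],[180,0,-169]))"
```

```text
[0.0365 0.3826 0.2209 0.0032 0.0735 0.0212]
```

```bash
python3 -m inch '0 .13 0 0 0 0;.01 .25 0 0 0 0;.036 .383 0 0 0 0;.036 .383 .1 .001 .03 .01;.036 .383 .22 .003 .0735 .021;.036 .383 .22 .003 .0735 .021;.036 .383 .22 .003 .0735 .021'|head -4
python3 -m inch '0 0 0 0 0 0;0 0 0 0 0 0'|head -4
python3 t.py 16; python3 on.py t_17.png; python3 any.py side:t_17.png;python3 -c "
from h import *
print(go([.394,.0314,.0125],[180,0,-169]))"
```

```text
clock: 35.25
tool_pos: [0.3949, 0.0331, 0.0878]
orientation: [-179.9, -0.4, -168.8]
force: [0.7, -0.4, -2.3]
clock: 35.42
tool_pos: [0.3937, 0.0314, 0.0908]
orientation: [180.0, 0.1, -168.9]
force: [0.0, -0.3, -2.6]
pose [0.3936 0.0314 0.0913] exp rear,tip px [331.8 284.6] [243.6 264.5]
0.64 [244.8 263.2  22.4  14. ]
60 -0.9 -2.3 0.4 | 70 -1.0 -2.2 0.1 | 80 -1.6 -3.4 0.2 | len 66.2 88.5 exp 90.4
roll 0.82 [ 0.529  -0.0214  0.023 ]
roll 0.65 [ 0.4833 -0.0263  0.023 ]
roll 0.6 [0.5939 0.0669 0.023 ]
red [268, 265, 18, 23, 297] [276.3 275.5] s mm 102 off px 3.6
blue [288, 268, 10, 17, 101] [292.3 275.1] s mm 70 off px 0.5
t_17.png red [268, 265, 18, 23, 297] [276.3 275.5] [ 0.529 -0.01   0.03 ]
t_17.png red [244, 287, 14, 13, 150] [250.8 292.7] [0.552 0.065 0.03 ]
t_17.png yellow [230, 279, 11, 10, 47] [235.4 283.2] [0.597 0.056 0.03 ]
t_17.png blue [288, 268, 10, 17, 101] [292.3 275.1] [ 0.498 -0.029  0.03 ]
[ 0.0005 -0.0019  0.2645  0.0006  0.0013  0.0007]
```

```bash
python3 -m inch '0 0 .1 0 0 0;0 0 .2 0 0 0;0 0 .24 0 0 0;0 0 .266 0 0 0;0 0 .266 0 0 0;0 0 .266 0 0 0'|head -4
python3 -m inch '-.03 0 0 0 0 0;-.06 0 0 0 0 0;-.08 0 0 0 0 0;-.1 0 0 0 0 0;-.1 0 0 0 0 0'|head -4
python3 t.py 18; python3 any.py side:t_18.png
```

```text
clock: 36.12
tool_pos: [0.3941, 0.0323, 0.0117]
orientation: [179.9, 0.1, -168.8]
force: [-0.5, -0.3, -0.6]
clock: 36.53
tool_pos: [0.4253, 0.0388, 0.0115]
orientation: [179.9, 0.2, -168.8]
force: [0.7, 0.1, -2.6]
pose [0.4243 0.0384 0.0112] exp rear,tip px [314.6 308.4] [231.1 288.5]
roll 0.76 [0.5942 0.0685 0.023 ]
roll 0.65 [0.4839 0.043  0.023 ]
roll 0.46 [0.5248 0.0492 0.023 ]
t_18.png red [244, 285, 29, 15, 287] [257.5 291.9] [0.54  0.055 0.03 ]
t_18.png yellow [226, 279, 15, 12, 66] [233.5 283.8] [0.6  0.06 0.03]
t_18.png blue [273, 292, 13, 15, 92] [276.9 297.6] [0.495 0.049 0.03 ]
```

Run:
```python
from h import *
s=snap('side','t_19.png');c=snap('scene','sc4.png');o=cv2.imread('pics/t_17.png')[:,:,::-1]
A=cv2.resize(s[255:325,205:285],(400,350),interpolation=cv2.INTER_CUBIC);O=cv2.resize(o[255:325,205:285],(400,350),interpolation=cv2.INTER_CUBIC)
B=cv2.resize(c[150:260,150:330],(400,244),interpolation=cv2.INTER_CUBIC);B2=np.zeros_like(B)
cv2.imwrite('pics/v14.png',np.vstack([np.hstack([A,O]),np.hstack([B,B2])])[:,:,::-1])
```

```text
(no output)
```

View pics/v14.png

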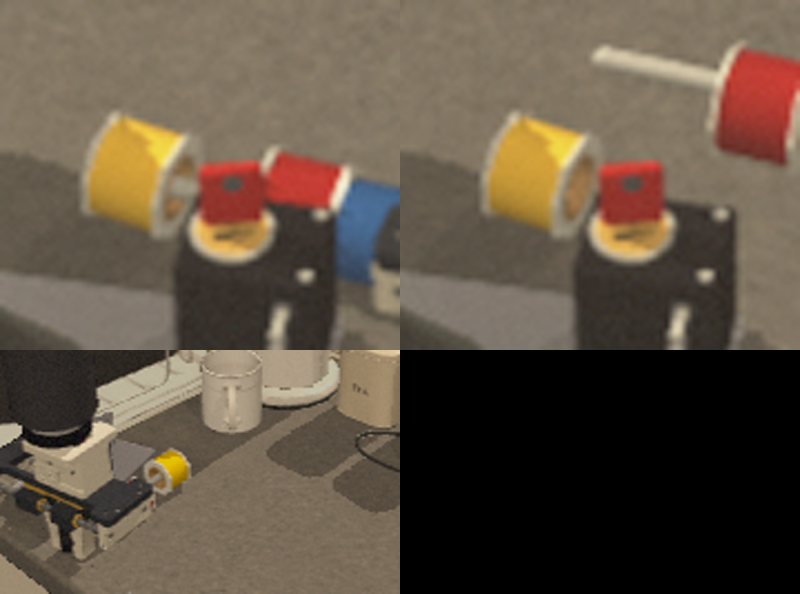

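The shaft tip is in yellow's bore at (180,188) in the crop, and the roll is unmoved from the earlier view on the right. Going a little further, then lifting with the tip up to carry it away from the lock.

```bash
python3 -m inch '-.025 0 0 0 0 0;-.05 0 0 0 0 0;-.072 0 0 0 0 0;-.072 0 0 0 0 0'|head -4
python3 -m inch '0 0 -.005 0 -.015 0;0 0 -.01 0 -.03 0;0 0 -.02 0 -.045 0;0 0 -.04 0 -.06 0;0 0 -.07 0 -.075 0;0 0 -.1 0 -.085 0;0 0 -.15 0 -.085 0;0 0 -.2 0 -.085 0;0 0 -.25 0 -.085 0;0 0 -.25 0 -.085 0'
python3 on.py t_20.png;python3 any.py side:t_20.png;python3 -c "
from h import *
print(go([.445,-.06,.13],[180,15.3,-169]))"
```

```text
clock: 37.12
tool_pos: [0.4466, 0.0431, 0.0112]
orientation: [179.9, 0.1, -168.8]
force: [0.3, 0.0, -1.9]
clock: 37.95
tool_pos: [0.445, 0.0428, 0.088]
orientation: [179.9, 15.5, -168.8]
force: [1.3, 0.1, -2.5]
opening: 0.0139
gripper_force: 30.0
red [248, 253, 21, 24, 307] [257.5 263.8] s mm 98 off px 3.0
yellow [229, 244, 18, 17, 177] [237.7 251.8] s mm 146 off px 0.3
blue [268, 261, 16, 17, 162] [275.1 268.3] s mm 61 off px 0.2
t_20.png red [248, 253, 21, 24, 307] [257.5 263.8] [ 0.586 -0.023  0.03 ]
t_20.png red [244, 287, 14, 13, 150] [250.7 292.7] [0.552 0.064 0.03 ]
t_20.png yellow [229, 244, 18, 17, 177] [237.7 251.8] [ 0.649 -0.037  0.03 ]
t_20.png blue [268, 261, 16, 17, 162] [275.1 268.3] [ 0.543 -0.03   0.03 ]
[ 0.0257 -0.3362 -0.1563  0.0009  0.0012  0.0009]
```

All three are on: blue 61, red 98, yellow 146 mm. I'll move to clear space and tilt more, so that yellow slides down to the others.

```bash
python3 -m inch '0 -.1 -.1 0 0 0;0 -.2 -.2 0 0 0;0 -.3 -.3 0 0 0;-.1 -.34 -.37 0 0 0;-.2 -.34 -.37 0 0 0;-.3 -.34 -.37 0 0 0;-.35 -.34 -.37 0 0 0;-.35 -.34 -.37 0 0 0'|head -4
python3 -m inch '0 0 0 0 -.03 0;0 0 0 0 -.06 0;0 0 0 0 -.09 0;0 0 0 0 -.12 0;0 0 0 0 -.12 0;0 0 0 0 -.12 0;0 0 0 0 -.12 0'|head -4
python3 on.py t_21.png
```

```text
clock: 38.67
tool_pos: [0.538, -0.044, 0.2202]
orientation: [-180.0, 15.4, -168.9]
force: [0.8, 0.7, -3.2]
clock: 39.25
tool_pos: [0.5346, -0.0445, 0.2204]
orientation: [180.0, 36.8, -168.9]
force: [1.2, 0.2, -1.7]
red [236, 160, 23, 25, 307] [247.2 172. ] s mm 93 off px 7.9
yellow [233, 155, 11, 9, 58] [238.3 158.7] s mm 124 off px 3.5
blue [267, 176, 5, 9, 18] [268.9 179.7] s mm 48 off px 0.3
```

```bash
python3 -m inch '0 0 0 0 .04 0;0 0 0 0 .08 0;0 0 0 0 .11 0;0 0 0 0 .138 0;0 0 0 0 .138 0;0 0 0 0 .138 0;0 0 0 0 .138 0'|head -4
python3 t.py 22;python3 on.py t_23.png; python3 -c "
from h import *
print(go([.442,.1583,.21],[180,12,-161]))"
```

```text
clock: 39.88
tool_pos: [0.5356, -0.0433, 0.2204]
orientation: [179.9, 12.1, -168.8]
force: [-0.2, 0.0, -3.2]
pose [ 0.5347 -0.0436  0.2205] exp rear,tip px [290.2 196. ] [206.1 164.6]
0.39 [206.8 169.2  57.6  29.9]
20 -8.2 -8.2 -8.2 | 70 -7.7 -9.5 -6.0 | 80 -8.0 -10.4 -5.5 | len 24.9 86.9 exp 89.7
roll 0.9 [ 0.747  -0.2857  0.023 ]
roll 0.81 [ 0.8527 -0.2748  0.023 ]
roll 0.58 [ 0.7978 -0.2906  0.023 ]
red [231, 174, 18, 23, 277] [238.5 184.5] s mm 98 off px 7.6
yellow [216, 170, 17, 15, 147] [223.7 176.4] s mm 133 off px 5.2
blue [249, 180, 10, 12, 84] [254.1 185. ] s mm 66 off px 2.6
[ 0.1744  0.7211  0.0008 -0.0087  0.001  -0.0426]
```

Yellow slid up to 133 mm, so the rolls are tight. The spindle has drooped about 5° in the grip, and I'll compensate with tool pitch. Carrying over to the holder.

```bash
python3 -m inch '.03 .12 0 0 0 -.007;.06 .24 0 -.003 0 -.014;.09 .36 0 -.004 0 -.021;.12 .48 0 -.006 0 -.028;.15 .6 0 -.007 0 -.035;.165 .68 0 -.0087 0 -.0426;.174 .721 0 -.0087 0 -.0426;.174 .721 0 -.0087 0 -.0426;.174 .721 0 -.0087 0 -.0426'|head -4
cat > tilt.py <<'E'
from h import *
from scipy.optimize import least_squares
import sys
# fit droop (pitch) and yaw error of held spindle from the free shaft end in side+scene pictures
p,r=pose();x,z,y=r.apply([1,0,0]),r.apply([0,0,1]),r.apply([0,1,0]);G=p-z*.019
for cn in ('side','scene'):
    snap(cn,'tl_%s_%s.png'%(sys.argv[1],cn));c=cam(cn)
    for s in cut_out(cn,'spindle')[:2]:
        v,u=np.nonzero(s['pixels']);q=np.c_[u,v].astype(float)
        res=[]
        for dl in np.radians(np.arange(-2,14,.5)):
            d=-x*np.cos(dl)+z*np.sin(dl); a0=G+(z*np.cos(dl)+x*np.sin(dl))*.003
            a,b=proj(c,a0+d*.05),proj(c,a0+d*.177);e=(b-a)/np.linalg.norm(b-a);nn=np.array([-e[1],e[0]])
            k=(q-a)@e>np.linalg.norm(b-a)*.72
            res.append((abs(((q[k]-a)@nn).mean()) if k.sum()>5 else 99,np.degrees(dl),((q-a)@e).max()/np.linalg.norm(b-a),k.sum()))
        print(cn,round(s['p'],2),np.round(s['rect']),'best droop',np.round(min(res),2))
E
python3 tilt.py 1; python3 on.py t_24.png
```

```text
clock: 40.83
tool_pos: [0.442, 0.1588, 0.2105]
orientation: [180.0, 12.2, -160.9]
force: [-0.3, -0.5, -3.3]
scene 0.46 [147. 115.  42.  36.] best droop [99.   -2.    0.84  5.  ]
red [211, 252, 21, 26, 416] [220.6 264. ] s mm 98 off px 9.4
yellow [192, 248, 20, 18, 236] [201.5 256.1] s mm 135 off px 6.9
blue [233, 256, 18, 17, 208] [241.7 263.7] s mm 62 off px 3.3
```

```bash
cat > dr.py <<'E'
from h import *
import sys
from ax import HU
p,r=pose();x,z=r.apply([1,0,0]),r.apply([0,0,1]);G=p-z*.019;c=cam('side')
im=snap('side',sys.argv[1]).astype(float);g=cv2.GaussianBlur(im.mean(2),(0,0),.6)
h=cv2.cvtColor(im.astype(np.uint8),cv2.COLOR_RGB2HSV).astype(int)
def pt(dl,s,off=.003): 
    d=-x*np.cos(dl)+z*np.sin(dl); n=z*np.cos(dl)+x*np.sin(dl); return proj(c,G+n*off+d*s)
print([(a,round(float(np.mean([g[tuple(np.round(pt(np.radians(a),s)[::-1]).astype(int))] for s in np.linspace(.157,.174,12)])))) for a in np.arange(-3,15,1)])
# roll colour-blob centres: coloured top seen; compare with model of hanging roll at each droop
B=None
for n in HU:
    m=(HU[n](h[...,0])&(h[...,1]>110)&(h[...,2]>50)).astype(np.uint8);k,l,st,ce=cv2.connectedComponentsWithStats(m)
    for i in range(1,k):
        if st[i,4]>60:
            best=min((np.linalg.norm(pt(a,s)-ce[i]),np.degrees(a),s) for a in np.radians(np.arange(-4,16,.5)) for s in np.linspace(.04,.16,61))
            if best[0]<3: print(n,ce[i].round(1),np.round(best,3))
E
python3 dr.py t_25.png
```

```text
[(np.int64(-3), 90), (np.int64(-2), 90), (np.int64(-1), 90), (np.int64(0), 90), (np.int64(1), 91), (np.int64(2), 92), (np.int64(3), 93), (np.int64(4), 94), (np.int64(5), 103), (np.int64(6), 143), (np.int64(7), 180), (np.int64(8), 180), (np.int64(9), 155), (np.int64(10), 137), (np.int64(11), 137), (np.int64(12), 141), (np.int64(13), 134), (np.int64(14), 131)]
red [220.6 264.1] [ 0.404 13.     0.102]
yellow [201.2 256.2] [0.099 7.5   0.138]
blue [242.  263.6] [0.503 7.    0.062]
```

```bash
python3 -c "
from h import *
print(go([.445,.1594,.12],[180,9,-161]))
d=R.from_euler('xyz',[180,9,-161],degrees=True)
print('down 10mm in tool',d.inv().apply([0,0,-.01])/.3,'fwd 1mm along spindle',d.inv().apply([.0009455,.0003256,0])/.3)"
```

```text
[ 5.480e-02  3.400e-03  2.955e-01 -2.000e-04  1.740e-02 -4.000e-04]
down 10mm in tool [ 5.21448217e-03 -4.16333634e-18  3.29229447e-02] fwd 1mm along spindle [-3.29227078e-03  1.20527253e-07  5.21444465e-04]
```

```bash
python3 -m inch '.01 0 .05 0 .004 0;.02 0 .1 0 .008 0;.03 .002 .16 0 .012 0;.04 .003 .22 0 .017 0;.055 .003 .27 0 .0174 0;.055 .003 .295 0 .0174 0;.055 .003 .295 0 .0174 0;.055 .003 .295 0 .0174 0'|head -4
python3 dr.py t_26.png; python3 on.py t_27.png
```

```text
clock: 41.8
tool_pos: [0.4451, 0.1597, 0.1203]
orientation: [-179.9, 9.0, -161.0]
force: [-0.4, -0.5, -2.2]
[(np.int64(-3), 93), (np.int64(-2), 93), (np.int64(-1), 94), (np.int64(0), 94), (np.int64(1), 95), (np.int64(2), 95), (np.int64(3), 96), (np.int64(4), 99), (np.int64(5), 111), (np.int64(6), 147), (np.int64(7), 179), (np.int64(8), 181), (np.int64(9), 162), (np.int64(10), 139), (np.int64(11), 122), (np.int64(12), 116), (np.int64(13), 115), (np.int64(14), 116)]
red [221.1 300.9] [ 0.431 13.     0.104]
yellow [202.4 294.7] [0.322 7.5   0.138]
blue [241.  300.1] [0.255 7.    0.064]
red [245, 287, 11, 7, 54] [250.  289.2] s mm 50 off px 9.9
red [212, 289, 20, 25, 367] [220.8 300.9] s mm 98 off px 8.4
yellow [193, 287, 19, 17, 227] [202.2 294.7] s mm 135 off px 6.8
blue [233, 293, 17, 16, 199] [241.  299.7] s mm 62 off px 2.5
```

```bash
python3 -m inch '.005 0 .033 0 0 0;.01 0 .066 0 0 0;.016 0 .1 0 0 0;.021 0 .133 0 0 0;.026 0 .165 0 0 0;.029 0 .181 0 0 0;.029 0 .181 0 0 0'|head -4
python3 -m inch '.004 0 .025 0 0 0;.007 0 .045 0 0 0;.0095 0 .06 0 0 0;.012 0 .075 0 0 0;.012 0 .075 0 0 0'
python3 dr.py t_28.png; python3 -c "
from h import *
print(go([.445,.1594,.034],[180,9,-161]),get_obs()['moment'])"
```

```text
clock: 42.48
tool_pos: [0.4446, 0.1597, 0.065]
orientation: [-180.0, 9.0, -161.0]
force: [0.5, -1.1, -2.3]
clock: 42.9
tool_pos: [0.4444, 0.1595, 0.0417]
orientation: [-179.9, 8.9, -161.0]
force: [-0.6, -1.0, -3.4]
opening: 0.0136
gripper_force: 30.0
[(np.int64(-3), 85), (np.int64(-2), 80), (np.int64(-1), 75), (np.int64(0), 70), (np.int64(1), 66), (np.int64(2), 64), (np.int64(3), 62), (np.int64(4), 62), (np.int64(5), 61), (np.int64(6), 61), (np.int64(7), 61), (np.int64(8), 61), (np.int64(9), 61), (np.int64(10), 61), (np.int64(11), 61), (np.int64(12), 60), (np.int64(13), 60), (np.int64(14), 60)]
red [226.3 324.9] [0.262 6.    0.096]
blue [242.3 328.6] [0.132 9.    0.064]
[ 0.0027 -0.0012  0.0267 -0.0003 -0.0003  0.0001] [-0.28905364  0.79784217  0.03621497]
```

```bash
python3 -m inch '.001 0 .008 0 0 0;.0025 0 .016 0 0 0;.004 0 .025 0 0 0;.004 0 .025 0 0 0'
python3 n.py s5.png side; python3 -c "
from h import *
c=cam('side');o=np.array([.531,.189,0]);a=np.radians(19.1);
X=lambda x,y,z:o+[x*np.cos(a)-y*np.sin(a),x*np.sin(a)+y*np.cos(a),z]
print('seated origin',proj(c,X(-.088,0,.05)).round(1),'tip',proj(c,X(.083,0,.05)).round(1))
for s in cut_out('side','spindle')[:2]: print(s['p'],np.round(s['rect'],1))"
```

```text
clock: 43.28
tool_pos: [0.4449, 0.1601, 0.0348]
orientation: [-180.0, 9.0, -161.0]
force: [-2.1, -0.1, 5.5]
opening: 0.0137
gripper_force: 30.0
near_notch 0.8 [256.  331.3] [0.4785 0.1669 0.05  ]
far_notch 0.9 [195.6 325.2] [0.5924 0.212  0.05  ]
keyhole 0.59 [248.8 295.8] [0.5258 0.1145 0.079 ]
roll_holder_l 0.83 [230.6 342.3] [0.5316 0.1811 0.    ]
roll_holder_l 0.5 [228.  331.6] [0.5515 0.1599 0.    ]
seated origin [271.1 334.8] tip [187.4 323.4]
```

```bash
python3 -m inch '0 0 0 0 .005 0;0 0 0 0 .01 0;0 0 0 0 .012 0;0 0 0 0 .012 0'
python3 -m inch '0 0 0 0 0 0;0 0 0 0 0 0;0 0 0 0 0 0;0 0 0 0 0 0;0 0 0 0 0 0;0 0 0 0 0 0' .5
python3 -m inch '-.01 0 -.06 0 0 0;-.02 0 -.12 0 0 0;-.04 0 -.24 0 0 0;-.06 0 -.36 0 0 0;-.08 0 -.5 0 0 0;-.08 0 -.5 0 0 0;-.08 0 -.5 0 0 0'
python3 -c "
from h import *
print(go([.40,.10,.25],[180,0,-147]))"
```

```text
clock: 43.97
tool_pos: [0.4452, 0.1602, 0.0353]
orientation: [-180.0, 6.9, -161.0]
force: [-2.5, -1.7, 7.6]
opening: 0.0134
gripper_force: 30.0
clock: 44.47
tool_pos: [0.4446, 0.1599, 0.0347]
orientation: [-180.0, 6.8, -161.0]
force: [-0.0, 0.5, 0.0]
opening: 0.0219
gripper_force: 0.0
clock: 45.05
tool_pos: [0.4514, 0.1631, 0.1894]
orientation: [179.9, 7.2, -161.0]
force: [-0.1, 0.1, -0.4]
opening: 0.0219
gripper_force: 0.0
[ 0.2036 -0.1424 -0.2295 -0.0042  0.0396 -0.0777]
```

```bash
python3 -c "
from h import *
print(go([.492,.1565,.255],[180,0,-69]))"
```

```text
[-0.147  -0.0642 -0.2022 -0.0314  0.0313 -0.5104]
```

```bash
python3 -m inch '0 0 -.1 0 0 0;0 0 -.2 0 .02 -.04;-.05 -.02 -.2 -.01 .03 -.08;-.1 -.05 -.2 -.02 .03 -.12;-.147 -.064 -.202 -.031 .031 -.5104;-.147 -.064 -.202 -.031 .031 -.5104;-.147 -.064 -.202 -.031 .031 -.5104;-.147 -.064 -.202 -.031 .031 -.5104;-.147 -.064 -.202 -.031 .031 -.5104;-.147 -.064 -.202 -.031 .031 -.5104' | head -4
python3 -c "
from h import *
print(go([.492,.1565,.255],[180,0,-69]))"
```

```text
clock: 45.88
tool_pos: [0.4905, 0.1553, 0.2502]
orientation: [179.4, 0.7, -97.9]
force: [0.7, 0.8, -0.8]
[-0.005  -0.0042 -0.016   0.0024  0.0047 -0.1608]
```

```bash
python3 -m inch '-.005 -.004 -.016 .0024 .0047 -.16;-.005 -.004 -.016 .0024 .0047 -.16;-.005 -.004 -.016 .0024 .0047 -.16;-.005 -.004 -.016 .0024 .0047 -.16;-.005 -.004 -.016 .0024 .0047 -.16;-.005 -.004 -.016 .0024 .0047 -.16' .5| head -4
cat > seat.py <<'E'
from h import *
import sys,pickle
from ax import HU
im=snap('wrist',sys.argv[1]);c=cam('wrist');pickle.dump(c,open('pics/'+sys.argv[1]+'.c','wb'))
h=cv2.cvtColor(im,cv2.COLOR_RGB2HSV).astype(int);o=np.array([.531,.189]);a=np.radians(19.1);Rm=np.array([[np.cos(a),np.sin(a)],[-np.sin(a),np.cos(a)]])
def H(uv,z): return (Rm@(atz(c,uv,z)[:2]-o)*1000).round(1)
for n,z in (('blue',.06),('red',.06),('yellow',.06)):
    m=(HU[n](h[...,0])&(h[...,1]>110)&(h[...,2]>50)).astype(np.uint8);m[236:]=0;k,l,st,ce=cv2.connectedComponentsWithStats(m)
    for i in range(1,k):
        if st[i,4]>40: 
            x,y,w,hh=st[i,:4];print(n,st[i].tolist(),'holder xy',H(ce[i],z),'ends x',H([x+w,y+hh/2],z),H([x,y+hh/2],z))
for t in ('spindle','near_notch','far_notch'):
    for d in landmark_of('wrist',t)[:2]: print(t,round(d['p'],2),np.round(d['uv'],1),H(d['uv'],.05))
for s in cut_out('wrist','spindle')[:2]:
    v,u=np.nonzero(s['pixels']);P=np.array([H(q,.05) for q in zip(u,v)])
    print('mask',round(s['p'],2),np.round(s['rect']),'x',P[:,0].min(),P[:,0].max(),[(lo,round(float(P[(P[:,0]>=lo)&(P[:,0]<lo+15),1].mean()),1)) for lo in range(-115,95,15) if ((P[:,0]>=lo)&(P[:,0]<lo+15)).sum()>3])
for d in landmark_of('wrist','key')[:1]: print('key',d['p'],d['uv'],H(d['uv'],.079))
E
python3 seat.py st1.png; python3 on.py t_30.png >/dev/null; python3 -c "
from h import *
c=cam('side');o=np.array([.531,.189,0]);a=np.radians(19.1)
X=lambda x,y,z:o+[x*np.cos(a)-y*np.sin(a),x*np.sin(a)+y*np.cos(a),z]
print('seated handle rear',proj(c,X(-.108,0,.05)).round(1),'tip',proj(c,X(.083,0,.05)).round(1),'tip if 8mm high',proj(c,X(.083,0,.058)).round(1))
for s in cut_out('side','spindle')[:3]:
    v,u=np.nonzero(s['pixels']); i=u.argmin(); j=u.argmax(); print(round(s['p'],2),np.round(s['rect'],1),'left',u[i],v[u<=u[i]+2].mean(),'right',u[j],v[u>=u[j]-2].mean())"
python3 any.py side:t_30.png
```

```text
clock: 46.38
tool_pos: [0.492, 0.1567, 0.2555]
orientation: [-179.9, 0.0, -69.7]
force: [-0.3, -0.1, -0.3]
blue [249, 185, 28, 37, 1023] holder xy [-31.   -4.6] ends x [-47.1  -4.3] [-15.7  -3.6]
red [254, 152, 27, 13, 193] holder xy [-35.4 -54.3] ends x [-50.4 -54.2] [-21.2 -53.6]
red [215, 184, 31, 38, 1059] holder xy [ 6. -4.] ends x [-12.4  -4.1] [22.3 -3.4]
yellow [254, 142, 28, 17, 254] holder xy [-33.9 -64.3] ends x [-51.2 -62.7] [-21.2 -62.1]
yellow [258, 164, 18, 7, 87] holder xy [-35.  -44.5] ends x [-45.2 -44.4] [-25.6 -44. ]
yellow [181, 184, 32, 38, 1050] holder xy [43.5 -4. ] ends x [24.5 -3.3] [60.3 -2.6]
spindle 0.75 [307.1 204. ] [-81.7  -2.1]
near_notch 0.86 [292.1 204.7] [-64.5  -0.9]
far_notch 0.66 [180.7 204.4] [63.8  1.4]
mask 0.87 [161. 192. 169.  27.] x -107.3 85.2 [(-115, 1.2), (-100, 0.1), (-85, 0.8), (-70, -0.2), (-55, -2.0), (65, -0.0), (80, -0.3)]
seated handle rear [281.1 336.2] tip [187.4 323.4] tip if 8mm high [187.1 320.7]
0.66 [251.3 325.5  28.8  17.2] left 253 332.1666666666667 right 281 335.0
t_30.png red [244, 287, 14, 13, 149] [250.8 292.7] [0.552 0.064 0.03 ]
t_30.png yellow [351, 191, 15, 8, 44] [358.8 194.9] [ 0.482 -0.399  0.03 ]
```

The spindle lies from -107 to +85 mm along the holder axis, with no lateral error and the three rolls side by side between the cheeks. I'll check its height from a second spot, then regrip the key.

```bash
cat > tip.py <<'E'
from h import *
import sys,pickle,os
im=snap('wrist',sys.argv[1]);c=cam('wrist');s=cut_out('wrist','spindle')
s=max(s,key=lambda q:q['p']) if s else None
o=np.array([.531,.189,0]);a=np.radians(19.1)
X=lambda x,y,z:o+[x*np.cos(a)-y*np.sin(a),x*np.sin(a)+y*np.cos(a),z]
v,u=np.nonzero(s['pixels']);k=u<=u.min()+1;L=[u.min(),v[k].mean()];k=u>=u.max()-1;Rr=[u.max(),v[k].mean()]
S=pickle.load(open('tip.pkl','rb')) if os.path.exists('tip.pkl') else []
S.append((c,L,Rr));pickle.dump(S,open('tip.pkl','wb'))
print(round(s['p'],2),'tip px',np.round(L,1),'exp',proj(c,X(.083,0,.05)).round(1),'rear',np.round(Rr,1),'exp',proj(c,X(-.108,0,.05)).round(1))
if len(S)>1: print('tip',tri([(q[0],q[1]) for q in S]).round(4),'exp',X(.083,0,.05).round(4),'rear',tri([(q[0],q[2]) for q in S]).round(4),'exp',X(-.108,0,.05).round(4))
E
python3 tip.py tp1.png
python3 -m inch '0 -.25 0 0 0 0;0 -.25 0 0 0 0;0 -.25 0 0 0 0;0 -.25 0 0 0 0'|head -3
python3 tip.py tp2.png
python3 -m inch '0 .45 .1 0 0 0;0 .45 .1 0 0 0;0 .45 .1 0 0 0;0 .45 .1 0 0 0;0 .45 .1 0 0 0'|head -3
python3 tip.py tp3.png
python3 -c "
from h import *
print(go([.5157,.1224,.17],[180,0,-147]))"
```

```text
0.79 tip px [164. 202.] exp [164.8 202.2] rear [329.  205.8] exp [330.3 206.2]
clock: 47.22
tool_pos: [0.5637, 0.1835, 0.2556]
orientation: [-179.9, 0.0, -69.5]
0.56 tip px [229.  202.5] exp [229.5 202.5] rear [395.  207.1] exp [395.2 206.4]
tip [0.6099 0.2158 0.0519] exp [0.6094 0.2162 0.05  ] rear [0.4317 0.1533 0.0562] exp [0.4289 0.1537 0.05  ]
clock: 47.73
tool_pos: [0.4326, 0.1339, 0.2268]
orientation: [-179.8, 0.1, -69.4]
0.9 tip px [ 94.  208.5] exp [ 98.1 207.9] rear [272.  214.6] exp [276.9 212.6]
tip [0.6089 0.214  0.0587] exp [0.6094 0.2162 0.05  ] rear [0.4341 0.153  0.0633] exp [0.4289 0.1537 0.05  ]
[ 0.1355 -0.2323  0.1937 -0.0012  0.0017  0.431 ]
```

The spindle height agrees with seated (tip z about 0.05). Regripping the key.

```bash
python3 -m inch '.05 -.08 0 0 0 .04;.1 -.16 0 0 0 .08;.1355 -.2323 0 0 0 .12;.1355 -.2323 .1 0 0 .16;.1355 -.2323 .194 -.001 .002 .431;.1355 -.2323 .194 -.001 .002 .431;.1355 -.2323 .194 -.001 .002 .431;.1355 -.2323 .194 -.001 .002 .431;.1355 -.2323 .194 -.001 .002 .431;.1355 -.2323 .194 -.001 .002 .431' 0|head -4
python3 -c "
from h import *
print(go([.5157,.1224,.14],[180,0,-147]))"
```

```text
clock: 48.67
tool_pos: [0.517, 0.1227, 0.1686]
orientation: [-179.9, -0.1, -141.4]
force: [-0.1, 0.1, 0.2]
[ 0.0036  0.0021  0.0952 -0.0005 -0.0007  0.0308]
```

```bash
python3 -m inch '.0036 .002 0 0 0 .031;.0036 .002 .05 0 0 .031;.0036 .002 .095 0 0 .031;.0036 .002 .095 0 0 .031;.0036 .002 .095 0 0 .031;.0036 .002 .095 0 0 .031' .4|head -6
python3 -c "
from h import *
print(go([.5157,.1224,.0877],[180,0,-147]))"
```

```text
clock: 49.17
tool_pos: [0.5156, 0.1223, 0.1407]
orientation: [-179.9, -0.1, -146.7]
force: [-0.2, -0.7, 0.2]
opening: 0.0263
gripper_force: 0.0
[-0.0008  0.0003  0.1767 -0.0006 -0.0006  0.0019]
```

```bash
python3 -m inch '0 0 .05 0 0 0;0 0 .1 0 0 0;0 0 .15 0 0 .002;0 0 .177 0 0 .002;0 0 .177 0 0 .002;0 0 .177 0 0 .002'|head -6
python3 -m inch '0 0 0 0 0 0;0 0 0 0 0 0;0 0 0 0 0 0;0 0 0 0 0 0;0 0 0 0 0 0;0 0 0 0 0 0;0 0 0 0 0 0;0 0 0 0 0 0' 1
```

```text
clock: 49.67
tool_pos: [0.5152, 0.1221, 0.0875]
orientation: [-179.9, -0.1, -147.0]
force: [0.4, -0.3, 0.6]
opening: 0.0261
gripper_force: 0.0
clock: 50.33
tool_pos: [0.5149, 0.1225, 0.0875]
orientation: [-179.9, -0.1, -147.0]
force: [-4.1, 3.6, 6.7]
opening: 0.0057
gripper_force: 30.0
```

```bash
python3 -m inch '0 0 0 0 0 -.035;0 0 0 0 0 -.07;0 0 0 0 0 -.105;0 0 0 0 0 -.14;0 0 0 0 0 -.175;0 0 0 0 0 -.21;0 0 0 0 0 -.21'
python3 -m inch '0 0 0 0 0 -.035;0 0 0 0 0 -.07;0 0 0 0 0 -.105;0 0 0 0 0 -.14;0 0 0 0 0 -.175;0 0 0 0 0 -.21;0 0 0 0 0 -.23;0 0 0 0 0 -.245;0 0 0 0 0 -.245'
python3 -c "
from h import *
print(get_obs()['moment'])"
```

```text
clock: 50.92
tool_pos: [0.5149, 0.122, 0.0873]
orientation: [-180.0, -0.2, -108.9]
force: [-1.7, 0.4, 5.3]
opening: 0.0056
gripper_force: 30.0
clock: 51.67
tool_pos: [0.5157, 0.122, 0.0873]
orientation: [180.0, -0.1, -65.2]
force: [2.1, 0.3, 2.6]
opening: 0.0054
gripper_force: 30.0
[-0.01749866 -0.82114284 -0.02045005]
```

```bash
python3 -m inch '0 0 0 0 0 -.012;0 0 0 0 0 -.024;0 0 0 0 0 -.034;0 0 0 0 0 -.034;0 0 0 0 0 -.034'
python3 -c "
from h import *
print(get_obs()['moment'])"
python3 -m inch '0 0 0 0 0 .02;0 0 0 0 0 .04;0 0 0 0 0 .06;0 0 0 0 0 .06'|head -4
```

```text
clock: 52.08
tool_pos: [0.5158, 0.1222, 0.0874]
orientation: [180.0, -0.1, -59.2]
force: [3.9, -1.1, 1.7]
opening: 0.0056
gripper_force: 30.0
[-0.18977786 -1.68463686 -0.03343941]
clock: 52.42
tool_pos: [0.515, 0.122, 0.0872]
orientation: [179.9, -0.1, -70.1]
force: [2.3, -0.3, 3.4]
```

```bash
python3 -m inch '0 0 -.02 0 0 0;0 0 -.04 0 0 0;0 0 -.06 0 0 0;0 0 -.08 0 0 0;0 0 -.1 0 0 0'
python3 -m inch '0 0 -.1 0 0 0;0 0 -.2 0 0 0;0 0 -.3 0 0 0;0 0 -.4 0 0 0;0 0 -.46 0 0 0;0 0 -.46 0 0 0'|head -3
python3 -c "
from h import *
print(go([.492,.1565,.255],[180,0,-69]))"
```

```text
clock: 52.83
tool_pos: [0.5139, 0.1216, 0.1173]
orientation: [179.8, -0.1, -69.8]
force: [0.3, 0.3, 0.3]
opening: 0.0057
gripper_force: 30.0
clock: 53.33
tool_pos: [0.5163, 0.1228, 0.26]
orientation: [-179.7, -0.1, -69.8]
[-0.1335  0.0373  0.0163 -0.0014 -0.0005 -0.0043]
```

```bash
python3 -m inch '-.1335 .037 .016 0 0 -.004;-.1335 .037 .016 0 0 -.004;-.1335 .037 .016 0 0 -.004;-.1335 .037 .016 0 0 -.004'|head -3
python3 k.py h9.png; python3 seat.py st2.png
python3 - <<'E'
from h import *
from ax import HU
# key yaw in hand: red blob slope, now vs h1.png (same gripping pose kind)
for f in ('h1.png','h9.png'):
    im=cv2.imread('pics/'+f)[:,:,::-1].copy();h=cv2.cvtColor(im,cv2.COLOR_RGB2HSV).astype(int)
    m=(HU['red'](h[...,0])&(h[...,1]>150)&(h[...,2]>70)).astype(np.uint8);m[:232]=0
    k,l,st,ce=cv2.connectedComponentsWithStats(m);i=1+st[1:,4].argmax();r=cv2.minAreaRect(np.argwhere(l==i)[:,::-1].astype(np.float32));print(f,st[i],ce[i].round(1),np.round(r[1],1),round(r[2],1))
E
```

```text
clock: 53.67
tool_pos: [0.4901, 0.156, 0.2499]
orientation: [179.8, -0.1, -69.0]
blue [246, 186, 29, 38, 1061] holder xy [-31.1  -4.8] ends x [-47.5  -5. ] [-15.6  -4. ]
red [212, 185, 31, 39, 1092] holder xy [ 5.8 -4.3] ends x [-12.3  -4.4] [21.8 -3.4]
yellow [251, 143, 30, 30, 549] holder xy [-36.1 -56.7] ends x [-52.4 -56.4] [-20.6 -55.4]
yellow [177, 185, 33, 38, 1084] holder xy [43.2 -4.4] ends x [23.9 -3.9] [60.2 -2.8]
spindle 0.7 [307.4 209.4] [-84.5   1.4]
near_notch 0.75 [289.6 208.3] [-64.2   0.7]
far_notch 0.96 [177.6 202.5] [62.5 -2.2]
mask 0.59 [153. 197. 172.  23.] x -104.7 84.8 [(-115, 0.3), (-100, -0.4), (-85, 0.1), (-70, 0.1), (-55, 0.1), (65, -0.3), (80, -0.2)]
key 0.78 [275.5, 254.0] [-49.6  45. ]
h1.png [272 237  13  29 329] [277.6 252.1] [28. 12.] 90.0
h9.png [272 237  13  29 329] [277.6 252.1] [28. 12.] 90.0Traceback (most recent call last):
  File "k.py", line 22, in <module>
    e,s=brass(im,c); L.append((c,e,s))
        ~~~~~^^^^^^
  File "k.py", line 13, in brass
    r=cv2.minAreaRect((P*1000).astype(np.float32)); b=cv2.boxPoints(r);d=max([b[1]-b[0],b[2]-b[1]],key=np.linalg.norm)
cv2.error: OpenCV(4.12.0) /io/opencv/modules/imgproc/src/convhull.cpp:143: error: (-215:Assertion failed) total >= 0 && (depth == CV_32F || depth == CV_32S) in function 'convexHull'
```

```bash
python3 - <<'E'
from h import *
import pickle,k
im=cv2.imread('pics/st2.png')[:,:,::-1].copy();c=pickle.load(open('pics/st2.png.c','rb'))
b=im.copy();b[180:]=0;k.brass(b,c)
E
python3 -c "
from h import *
print(go([.492,.10,.25],[180,0,-121]))"
```

```text
brass px [265.5 157.1] size [29.  29.3] [0.5156 0.1219 0.079 ] slot px 265.6 157.3 rect [515.5 122.3] [ 5.  12.9] yaw -69.5
[ 0.1748  0.0627  0.0004  0.0004 -0.0009  0.2881]
```

The slot is back at its starting yaw (-69.5°), so the holder is locked and the rolls are in place. Carrying the key back to its rest.

```bash
python3 -m inch '.862 .331 0 0 0 .289;.862 .331 0 0 0 .289;.862 .331 0 0 0 .289;.862 .331 0 0 0 .289;.862 .331 0 0 0 .289;.862 .331 0 0 0 .289;.862 .331 0 0 0 .289;.862 .331 0 0 0 .289;.862 .331 0 0 0 .289'|head -3
python3 -m inch '.8 -.48 0 0 0 .2917;.8 -.48 0 0 0 .2917;.8 -.48 0 0 0 .2917;.8 -.48 0 0 0 .2917;.8 -.48 .27 0 0 .2917;.8 -.48 .27 0 0 .2917;.8 -.48 .27 0 0 .2917;.8 -.48 .27 0 0 .2917;.8 -.48 .27 0 0 .2917;.8 -.48 .27 0 0 .2917'|head -4
python3 -c "
from h import *
print(go([.492,-.4025,.1],[180,0,-173.5]))"
```

```text
clock: 54.77
tool_pos: [0.4899, -0.1228, 0.2506]
orientation: [180.0, -0.2, -121.4]
clock: 55.6
tool_pos: [0.4893, -0.4009, 0.1696]
orientation: [-179.9, -0.2, -173.5]
force: [0.2, -0.3, -0.3]
[-0.0091 -0.0061  0.2321 -0.0005 -0.001  -0.    ]
```

```bash
python3 -m inch '-.009 -.006 .1 0 0 0;-.009 -.006 .2 0 0 0;-.009 -.006 .3 0 0 0;-.009 -.006 .335 0 0 0;-.009 -.006 .335 0 0 0;-.009 -.006 .335 0 0 0'|head -4
python3 -m inch '0 0 0 0 0 0;0 0 0 0 0 0'|head -4
python3 -c "
from h import *
print(go([.492,-.4025,.0365],[180,0,-173.5]))
w=snap('wrist','w9.png')"; python3 -m inch '0 0 0 0 0 0'|head -3
```

```text
clock: 56.1
tool_pos: [0.4934, -0.4023, 0.0716]
orientation: [-179.8, -0.0, -173.5]
force: [0.4, 0.8, 0.7]
clock: 56.27
tool_pos: [0.4937, -0.4031, 0.0725]
orientation: [-179.7, 0.1, -173.5]
force: [0.2, 0.5, -0.6]
[ 0.0056  0.0032  0.12   -0.0014  0.0005 -0.0003]
clock: 56.4
tool_pos: [0.4929, -0.403, 0.0716]
orientation: [-179.8, 0.0, -173.6]
```

```bash
python3 -m inch '.004 .001 .02 0 0 0;.004 .001 .04 0 0 0;.004 .001 .06 0 0 0;.004 .001 .07 0 0 0;.004 .001 .07 0 0 0'
python3 -m inch '0 0 .015 0 0 0;0 0 .03 0 0 0;0 0 .042 0 0 0;0 0 .048 0 0 0;0 0 .048 0 0 0'
```

```text
clock: 56.82
tool_pos: [0.4904, -0.4024, 0.0477]
orientation: [-179.9, -0.2, -173.6]
force: [-0.6, -0.1, -0.2]
opening: 0.0059
gripper_force: 30.0
clock: 57.23
tool_pos: [0.491, -0.4023, 0.0359]
orientation: [-179.9, -0.1, -173.6]
force: [-3.9, 7.3, 14.3]
opening: 0.0058
gripper_force: 30.0
```

```bash
python3 -m inch '0 0 0 0 0 0;0 0 0 0 0 0;0 0 0 0 0 0;0 0 0 0 0 0;0 0 0 0 0 0;0 0 0 0 0 0;0 0 0 0 0 0' .3
python3 -m inch '0 0 -.06 0 0 0;0 0 -.14 0 0 0;0 0 -.24 0 0 0;0 0 -.34 0 0 0;0 0 -.45 0 0 0;.12 0 -.45 0 0 0;.12 0 -.45 0 0 0;.12 0 -.45 0 0 0'
python3 m.py w10.png
python3 -c "
from h import *
snap('side','s9.png')"; python3 any.py side:side0.png side:s9.png | grep -v blue
python3 -c "
from h import *
for f in('side0.png','s9.png'):
    im=cv2.imread('pics/'+f)[:,:,::-1].copy();h=cv2.cvtColor(im,cv2.COLOR_RGB2HSV).astype(int);H=h[175:205,340:375];m=((H[...,0]<8)|(H[...,0]>172))&(H[...,1]>150)&(H[...,2]>60);v,u=np.nonzero(m);print(f,m.sum(),u.mean()+340 if len(u) else 0,v.mean()+175 if len(u) else 0)"
```

```text
clock: 57.82
tool_pos: [0.4909, -0.4027, 0.0345]
orientation: [-179.9, -0.1, -173.6]
force: [-0.4, -0.6, 0.5]
opening: 0.0309
gripper_force: 0.0
clock: 58.48
tool_pos: [0.4544, -0.4064, 0.1707]
orientation: [-179.8, -0.0, -173.7]
force: [0.6, -0.2, 0.4]
opening: 0.0307
gripper_force: 0.0
key [(0.64, array([278.2, 234.6]))]
key_rest [(0.96, array([353.4, 190.4])), (0.71, array([280.8, 228.7])), (0.49, array([317.5, 302.4]))]
red n 226 rect@.064 [[470.5, -402.29998779296875], [471.1000061035156, -407.5], [504.0, -403.70001220703125], [503.3999938964844, -398.5]] [33.1  5.2] cen px 278.9 247.7
rest 0.74 [ 441.4 -335. ] [29.9 35.9] yaw -0.2
rest 0.73 [ 489.7 -401.9] [57.7 39.8] yaw 6.9
rest 0.51 [ 566.3 -362.8] [34.2  9.3] yaw 21.8
side0.png red [286, 197, 15, 18, 139] [291.9 204.2] [ 0.623 -0.27   0.03 ]
side0.png yellow [269, 220, 14, 13, 125] [275.3 225.5] [ 0.618 -0.169  0.03 ]
side0.png 78 356.34615384615387 188.23076923076923
s9.png 75 356.58666666666664 188.18666666666667
```

The key's red head is back at its starting pixel in the side view, (356,188). The rest yaw and position also match, so I'm handing in.

```bash
python3 -c "
from plant import *
print(close_job())"
```

```text
the job is handed in; nothing more can be done
None
```

The job is handed in at about 58 s: all three rolls are on the spindle, seated and locked in the holder, and the key stands back in its rest; no verdict was shown.

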